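# Find the loaded drive carrier by weight and dock it

### The arm

A 6-joint arm with a two-finger parallel gripper is mounted at the origin on the work surface. World frame = base frame: x ahead of the robot, y to its left, z up, the work surface at z = 0. Lengths are in m, angles in degrees, forces in N, time in s.
With the tool pointing down it reaches from about 0.375 to 0.9 m from the base axis. Payload 3.1 kg.
Tool frame: the origin (TCP) lies midway between the tips of the shut fingers; the grasp point (between the pads) lies 19 mm behind it; z points along the fingers, y is the direction in which the jaws open and shut (so a half turn about z gives the same grasp; the last joint's range is limited). The gripper opens to 87 mm and grips with 3 to 60 N. Pads are 19 mm wide; open, the fingers measure 117 mm over their backs; the gripper's body (75 mm by 190 mm) begins 51 mm behind the grasp point.
Start: joints at [-82.363, 30.224, 82.088, -0, 67.689, -10.227], TCP at [0.192, -0.595, 0.223] pointing down, gripper open.
Joint ranges: [-176.69, 176.69], [-43.24, 126.21], [12.49, 139.97], [-82, 262], [0, 151.66], [-163.58, 163.58]. Speed limits (degrees/s): [159.86, 159.86, 180, 180, 180, 180].

### API

Orientations are given as a 3x3 rotation matrix whose columns are the frame's x, y, z axes.
In Python, from rig import bot gives the robot as it stands.
- The arm moves only by the tool carry_out, never from a script. Its arguments are lists of equal length, an entry for each row: "grip": the gripper's target within -1 to 1 (fully open at 1, half-way at 0, shut at -1); "slide": the shift along the tool's x, y, z in mm, a list of three; "twist": the turn, a rotation vector about the tool's x, y, z in rad, a list of three. In form: {"grip": [grip, ...], "slide": [[dx, dy, dz], ...], "twist": [[wx, wy, wz], ...]}. A call has 1 to 12 rows; each row shifts and turns the pose as measured when the row begins, along the tool's axes as they then stand; what a row does not reach is not made up. A row lasts 1/10 s, in which the tool goes at most 50 mm and 8.59 degrees, less where a joint would pass 70% of its speed; a pose out of reach is approached as far as the arm can. A call is refused whole if a number of a shift passes 50 or a number of a turn 0.15, either way. A call with a gripper value outside its range is refused whole. The fingers move at their own pace and stop on an object; the grip force is fixed at half the most. Time passes only in rows, so rows that do not move let the fingers close. It gives the time, the measured TCP pose, the force and the opening at its end, in the units of the state.
- bot.read_state(): the state, without advancing time (a new reading comes with each control period).
- bot.capture(name): name is "scene" or "top"; returns a dict with "color" (384x512x3 uint8, red, green, blue), "depth" (384x512 float32, m along the optical axis (not along the pixel's ray), 0 where there is no reading), "fx", "fy", "cx", "cy" (pixels), "position" and "rotation" of the camera in the world. Camera axes: x right, y up, looking along -z (the intrinsics and any distortion apply to the point x, -y, -z); pixel columns grow to the right and rows downward; lengths in m; the calibration is good to about 2 mm. A picture is of the moment at which its call begins.
- bot.hand_in(): hands the job in, once; it reports no verdict.
The state is a dict: "time_s": time; "joint_positions": joint angles; "qvel": joint speeds; "tau": joint torques, N m; "position": TCP position; "tcp_rot": TCP orientation; "force": force on the tool from outside, world axes, zero at the start; "moment": the same for the moment, N m; "opening": opening from 0.0 (shut) to 1.0 (fully open).
Only numpy, scipy, OpenCV 4.12 (cv2) and the standard library are available. Lean on these libraries where they do the work, as an engineer would, in place of code of your own. Each camera call takes 0.05 s, during which the arm holds its last target.

### The job

Three look-alike drive carriers stand on the bench: two are empty and one still has a drive in it, which you can only tell by its weight. Slide the loaded one, upright, into the test dock through its open end until it is fully home against the back stop and the side spring plunger has snapped into its notch, and set the two empty ones down in the blue tote without dropping them. Leave everything else on the bench where it is.

Things in the scene. Friction and masses are not known exactly. Their poses are not given: they have to be found in the camera images.
- carrier_a: Drive carrier, one of three exact look-alikes: aluminium case 110 (own x) x 75 mm tall (own z), standing on its long narrow edge. From 35 to 75 mm up it is a flat slab 12 mm thick (own y), to grip from above; below, rails on both faces widen it to 20 mm. Origin: centre of the underside. Same either way round. Two are empty (0.07-0.11 kg), one loaded (0.30-0.42 kg).
- carrier_b: Another of the three carriers, shape, frame and sizes as carrier_a; empty or loaded. Nothing visible tells which, only the weight; the mass is evenly spread. The rail ends are rounded, and each has an upright notch at mid-length, 16 mm wide, 4 mm deep, 12 to 34 mm above the underside.
- carrier_c: Another of the three carriers, shape, frame and sizes as carrier_a; empty or loaded.
- dock: Fixed test dock: straight channel along its x, open at the -x end and on top. Origin: on the bench under a home carrier's underside centre; a home carrier lies along x, its origin 4 mm above this one. Floor plate 4 mm thick, 64 mm wide, x = -170 to +80 mm. Walls x = -25 to +55 mm, 24 to 25 mm apart, tops 34 mm above the bench, flaring from x = -25 to a mouth 46 mm wide at x = -55 mm.
- dock_sill (a point): Point on the floor plate's top before the dock's channel, at dock x = -92 mm, y = 0, 4 mm above the bench; axes as the dock. A carrier stood with its origin here has its front end inside the flared mouth and its rear end at dock x = -147 mm, and can be pushed 92 mm along +x to home.
- dock_stop (a point): Middle of the rigid back stop's face (60 mm tall), at dock x = +55 mm, 30 mm above the bench; axes as the dock. A home carrier's front end touches it; its rear end is then at dock x = -55 mm, outside the walls, so closed fingertips can push it home from behind. The plunger presses the carrier to the -y wall (its y is -2 to 0 mm).
- plunger (a joint): Spring plunger in the dock's +y wall near dock x = 0: steel tongue, 18 to 29 mm above the bench, its nose (at x = +3 mm) poking 6 mm into the channel, with a 22 degree ramp facing the mouth. In m: 0 = fully out, growing to 0.009 as it is pushed back (1.5 N + 0.3 N/mm). A carrier sliding by pushes it back 2 to 4 mm (3 to 8 N, brief snags to 20 N); it springs out (under 1 mm) in the notch at home.
- tote: Fixed blue open tote for the empties, 250 (own x) x 220 (own y) x 60 mm tall, walls and floor 5 mm thick. Origin: centre of the underside, on the bench.
- screwdriver: Bystander: screwdriver, 170 mm long, lying along its own x; leave alone.
- screw_jar: Bystander: little screw jar, 40 mm diameter, 45 mm tall; origin under its centre.
- duster: Bystander: upright spray can, 54 mm diameter, 160 mm tall; origin under its centre.
- mouse: Bystander: black computer mouse, 100 x 58 x 32 mm; origin under its centre.
Not all that is in view belongs to the job. Leave any green look-alike of the carrier_b alone. What is shaped like the carrier_c but purple is not meant.

How it is judged (in metres and radians):
On the way:
1. a carrier is in the dock's channel, on the floor, short of home, and is pushing the plunger back (value of joint plunger above 0.0012 m and ((x of carrier_a in the frame of dock between -0.07 and -0.005 m and y of carrier_a in the frame of dock between -0.006 and 0.006 m and z of carrier_a in the frame of dock below 0.012 m) or (x of carrier_b in the frame of dock between -0.07 and -0.005 m and y of carrier_b in the frame of dock between -0.006 and 0.006 m and z of carrier_b in the frame of dock below 0.012 m) or (x of carrier_c in the frame of dock between -0.07 and -0.005 m and y of carrier_c in the frame of dock between -0.006 and 0.006 m and z of carrier_c in the frame of dock below 0.012 m))), for 0.05 s.
At the end, for the whole second after the job is handed in: The loaded carrier stands upright in the dock on its floor, aligned within 0.08 rad, within 3 mm of home, plunger snapped in (under 1.5 mm back), the dock bearing its weight (over 2.7 N; an empty one weighs 1 N); both empties are in the tote, standing or lying; all at rest (value of joint plunger below 0.0015 m and ((x of carrier_a in the frame of dock between -0.003 and 0.003 m and y of carrier_a in the frame of dock between -0.005 and 0.005 m and z of carrier_a in the frame of dock below 0.008 m and angle between carrier_a's own z axis and vertical below 0.08 rad and angle between the x axis of carrier_a and the x axis of dock, either way round below 0.08 rad and contact force between carrier_a and dock above 2.7 N and x of carrier_b in the frame of tote between -0.115 and 0.115 m and y of carrier_b in the frame of tote between -0.1 and 0.1 m and z of each of carrier_b, carrier_c in the frame of tote below 0.05 m and x of carrier_c in the frame of tote between -0.115 and 0.115 m and y of carrier_c in the frame of tote between -0.1 and 0.1 m) or (x of carrier_b in the frame of dock between -0.003 and 0.003 m and y of carrier_b in the frame of dock between -0.005 and 0.005 m and z of carrier_b in the frame of dock below 0.008 m and angle between carrier_b's own z axis and vertical below 0.08 rad and angle between the x axis of carrier_b and the x axis of dock, either way round below 0.08 rad and contact force between carrier_b and dock above 2.7 N and x of carrier_a in the frame of tote between -0.115 and 0.115 m and y of carrier_a in the frame of tote between -0.1 and 0.1 m and z of each of carrier_a, carrier_c in the frame of tote below 0.05 m and x of carrier_c in the frame of tote between -0.115 and 0.115 m and y of carrier_c in the frame of tote between -0.1 and 0.1 m) or (x of carrier_c in the frame of dock between -0.003 and 0.003 m and y of carrier_c in the frame of dock between -0.005 and 0.005 m and z of carrier_c in the frame of dock below 0.008 m and angle between carrier_c's own z axis and vertical below 0.08 rad and angle between the x axis of carrier_c and the x axis of dock, either way round below 0.08 rad and contact force between carrier_c and dock above 2.7 N and x of carrier_a in the frame of tote between -0.115 and 0.115 m and y of carrier_a in the frame of tote between -0.1 and 0.1 m and z of each of carrier_a, carrier_b in the frame of tote below 0.05 m and x of carrier_b in the frame of tote between -0.115 and 0.115 m and y of carrier_b in the frame of tote between -0.1 and 0.1 m)) and linear speed of each of carrier_a, carrier_b, carrier_c below 0.02 m/s); the robot touches nothing.
It fails at once if a carrier is dropped: it falls faster than 0.9 m/s with nothing holding it ((linear speed of carrier_a above 0.9 m/s and contact force between the fingers and carrier_a below 0.05 N) or (linear speed of carrier_b above 0.9 m/s and contact force between the fingers and carrier_b below 0.05 N) or (linear speed of carrier_c above 0.9 m/s and contact force between the fingers and carrier_c below 0.05 N)).
It fails at once if a bystander is moved by more than 40 mm (distance of any of screwdriver, screw_jar, duster, mouse from where it was at the start of the episode above 0.04 m).
It also fails if it takes over 72 s, if anything falls off the work surface, if the arm or the gripper's body presses on something with over 40 N, if the wrist force passes 120 N, or if a joint passes its speed limit or range.

## Working session

There is one attempt and no reset: what is moved stays moved. The work goes in short steps, Python scripts to look and compute and a tool call to move; the robot and the scene stay as the last step left them, time stands still between calls to the robot, and variables do not carry over. Pictures are saved under pics/ and viewed, and the job is handed in when it is done.

Besides the shell and the picture viewer there is one more tool, called as name(argument=value, ...) on one line, values as JSON. carry_out: Moves the arm, as the interface text tells. Its arguments: {"type":"object","properties":{"grip":{"type":"array"},"slide":{"type":"array"},"twist":{"type":"array"}},"required":["grip","slide","twist"]}

```bash
mkdir -p pics; ls; python3 - <<'E'
from rig import bot
import cv2,numpy as np
s=bot.read_state(); print({k:np.round(v,3).tolist() for k,v in s.items()})
for n in("scene","top"):
    c=bot.capture(n); np.savez(f"{n}0.npz",**c)
    print(n,c["fx"],c["fy"],c["cx"],c["cy"],c["position"],np.round(c["rotation"],3).tolist(),[k for k in c])
    cv2.imwrite(f"pics/{n}0.png",cv2.resize(c["color"][:,:,::-1],(800,600),interpolation=cv2.INTER_CUBIC))
E
```

```text
pics
{'time_s': 0.0, 'joint_positions': [-82.362, 30.278, 82.159, -0.001, 67.692, -10.228], 'qvel': [-0.073, 0.081, 0.058, -0.102, -0.114, -0.018], 'tau': [-0.001, -44.005, -17.659, 0.063, 0.058, -0.0], 'position': [0.192, -0.594, 0.222], 'tcp_rot': [[0.952, 0.307, -0.0], [0.307, -0.952, 0.002], [0.0, -0.002, -1.0]], 'force': [0.064, -0.696, 0.409], 'moment': [0.009, 0.012, -0.026], 'opening': 1.0}
scene 469.3689969988542 469.3689969988542 248.6277488060065 185.59880108338348 [ 1.41678814 -0.45610458  0.6695111 ] [[0.512, -0.44, 0.738], [0.859, 0.266, -0.437], [-0.004, 0.858, 0.514]] ['color', 'depth', 'fx', 'fy', 'cx', 'cy', 'position', 'rotation']
top 361.58606377347854 361.58606377347854 250.07018267466626 197.8625473810602 [0.48856293 0.04576571 0.95084546] [[0.001, 0.997, -0.082], [-1.0, -0.001, -0.026], [-0.026, 0.082, 0.996]] ['color', 'depth', 'fx', 'fy', 'cx', 'cy', 'position', 'rotation']
```

View pics/scene0.png

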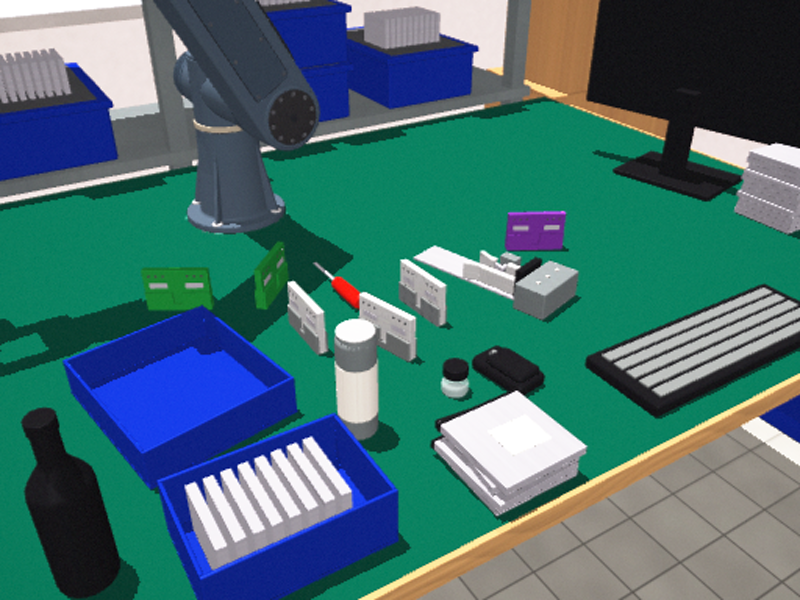

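View pics/top0.png

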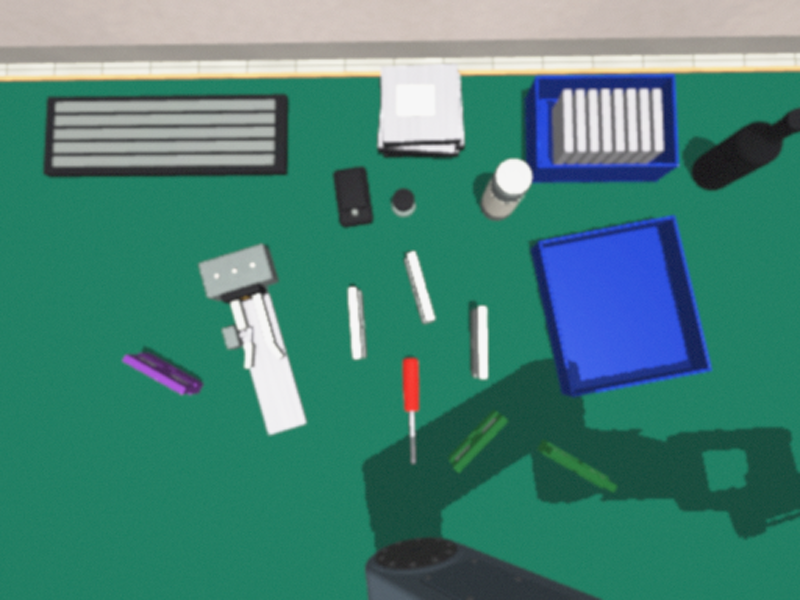

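The top view shows the possible carriers: three white slabs at (357,322), (420,287) and (481,342), two green look-alikes at (478,441) and (578,465), and a purple one at (162,373). The white slabs in the other tote at (608,125) are background. I choose the three free-standing white ones. The dock is at (255,340) with its open end towards the lower right, and the empty tote is at (622,305).

```bash
cat > h.py <<'E'
import numpy as np,cv2
def cloud(c):
    h,w=c["depth"].shape; v,u=np.mgrid[:h,:w]; d=c["depth"]
    p=np.stack([(u-c["cx"])/c["fx"]*d,-(v-c["cy"])/c["fy"]*d,-d],-1)
    P=p@np.array(c["rotation"]).T+np.array(c["position"]); P[d==0]=np.nan
    return P
def rect(P,mask):
    q=P[mask][:,:2].astype(np.float32)*1000
    (cx,cy),(w,h),a=cv2.minAreaRect(q)
    m=q.mean(0); ev,V=np.linalg.eigh(np.cov((q-m).T)); d=V[:,1]
    return dict(n=len(q),c=(round(cx,1),round(cy,1)),mean=m.round(1),size=(round(w,1),round(h,1)),a=round(a,1),pca=round(np.degrees(np.arctan2(d[1],d[0]))%180,1),z=np.nanpercentile(P[mask][:,2]*1000,[5,50,95]).round(1))
E
python3 - <<'E'
from h import *
c=np.load("top0.npz"); P=cloud(c); col=c["color"].astype(int)
print("bench z",np.nanmedian(P[100:300,150:200,2]))
white=(col.min(-1)>150)
k=512/800
for n,(x,y) in dict(A=(357,322),B=(420,287),C=(481,342)).items():
    m=np.zeros(white.shape,bool); u,v=int(x*k),int(y*k); m[v-32:v+32,u-20:u+20]=1
    m&=(P[...,2]>.066)&(P[...,2]<.09); print(n,rect(P,m))
# dock
def win(x0,y0,x1,y1):
    m=np.zeros(white.shape,bool); m[int(y0*k):int(y1*k),int(x0*k):int(x1*k)]=1; return m
m=win(190,235,310,440)
print("dock floor",rect(P,m&(P[...,2]>.001)&(P[...,2]<.009)&white))
print("dock walls",rect(P,m&(P[...,2]>.028)&(P[...,2]<.04)))
print("dock stop",rect(P,m&(P[...,2]>.05)))
t=win(520,205,720,400)
print("tote",rect(P,t&(P[...,2]>.05)&(P[...,2]<.075)))
print("totefl",np.nanmedian(P[int(305*k),int(600*k):int(640*k),2]))
im=c["color"][int(225*k):int(450*k),int(180*k):int(500*k),::-1]
cv2.imwrite("pics/crop1.png",cv2.resize(im,None,fx=3.8,fy=3.8,interpolation=cv2.INTER_CUBIC))
c2=np.load("scene0.npz")
im=c2["color"][150:240,170:380,::-1]
cv2.imwrite("pics/crop2.png",cv2.resize(im,None,fx=3.8,fy=3.8,interpolation=cv2.INTER_CUBIC))
E
```

```text
bench z 0.001841658696551951
A {'n': 235, 'c': (540.9, 125.0), 'mean': array([540.1, 124.7], dtype=float32), 'size': (108.4, 12.1), 'a': 4.6, 'pca': np.float64(4.6), 'z': array([72. , 75.2, 77.9])}
B {'n': 228, 'c': (598.2, 22.4), 'mean': array([597.7,  22.4], dtype=float32), 'size': (109.0, 12.1), 'a': 15.7, 'pca': np.float64(15.8), 'z': array([72.6, 75.5, 78.1])}
C {'n': 247, 'c': (510.7, -72.7), 'mean': array([512.6, -72.8], dtype=float32), 'size': (11.7, 108.5), 'a': 89.8, 'pca': np.float64(180.0), 'z': array([68.7, 75.2, 78. ])}
dock floor {'n': 1614, 'c': (474.6, 279.2), 'mean': array([456.7, 268.9], dtype=float32), 'size': (227.4, 73.3), 'a': 17.3, 'pca': np.float64(15.8), 'z': array([2.1, 4.8, 7.6])}
dock walls {'n': 579, 'c': (548.3, 332.0), 'mean': array([535.9, 301.8], dtype=float32), 'size': (223.3, 156.8), 'a': 6.7, 'pca': np.float64(156.2), 'z': array([29.5, 34.6, 39. ])}
dock stop {'n': 786, 'c': (568.7, 361.8), 'mean': array([617.4, 319.6], dtype=float32), 'size': (107.4, 257.6), 'a': 55.4, 'pca': np.float64(130.8), 'z': array([50.2, 51.9, 61.6])}
tote {'n': 1113, 'c': (569.8, -297.0), 'mean': array([ 568.9, -304. ], dtype=float32), 'size': (250.1, 222.2), 'a': 10.9, 'pca': np.float64(21.4), 'z': array([51.3, 59.2, 62.4])}
totefl 0.005567171514866298
```

```bash
sleep 1; ls pics
```

```text
crop1.png
crop2.png
scene0.png
top0.png
```

View pics/crop1.png

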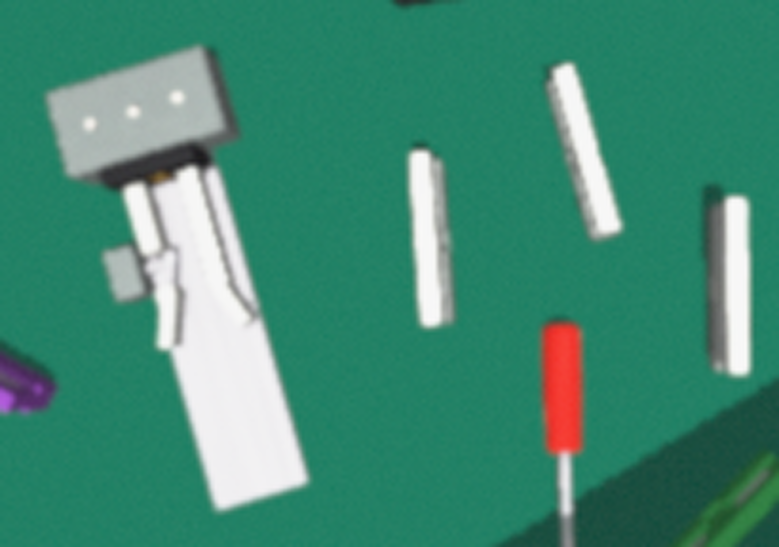

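View pics/crop2.png

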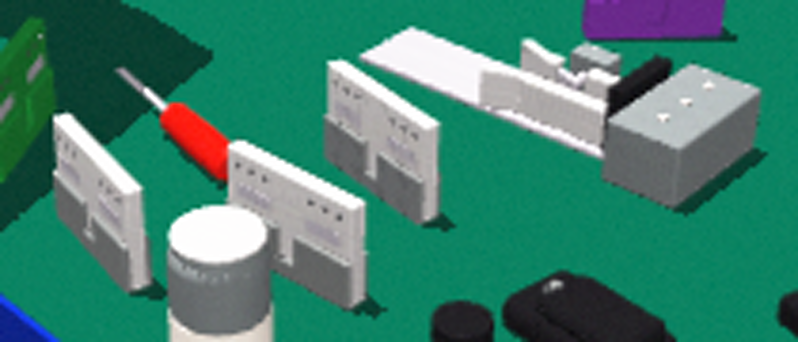

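The close crops confirm three plain white notched carriers, an open dock with its mouth at the bottom end, and a plunger housing on its left (+y) side. Next I'll fit the dock frame precisely.

```bash
cat > dock.py <<'E'
from h import *
def local(P,o,yaw):
    a=np.radians(yaw); d=P[...,:2]*1000-np.array(o); return np.stack([d@[np.cos(a),np.sin(a)],d@[-np.sin(a),np.cos(a)],P[...,2]*1000],-1)
def edge(L,sel,axis,bins,bw,side):
    # robust edge positions of selected pixels
    out=[]
    for b in bins:
        s=sel&(abs(L[...,0]-b)<bw)
        y=L[...,1][s]
        if len(y)>4: out.append((b,y.min(),y.max(),len(y)))
    return np.array(out)
E
python3 - <<'E'
from dock import *
c=np.load("top0.npz"); P=cloud(c); col=c["color"].astype(int)
hsv=cv2.cvtColor(c["color"],cv2.COLOR_RGB2HSV); white=(hsv[...,1]<50)&(hsv[...,2]>140)
o=np.array([520.,285.]); yaw=16.
L=local(P,o,yaw)
near=(abs(L[...,0])<250)&(abs(L[...,1])<60)
# plate part
sel=near&white&(L[...,2]<14)&(L[...,2]>-6)&(L[...,0]<-55)
e=edge(L,sel,1,np.arange(-180,-60,8),4,0); print(e.round(1))
print(np.polyfit(e[1:-1,0],e[1:-1,1],1),np.polyfit(e[1:-1,0],e[1:-1,2],1))
for y in range(-24,25,8):
    s=sel&(abs(L[...,1]-y)<4); print(y,L[...,0][s].min().round(1))
sel=near&white&(L[...,2]>25)&(L[...,2]<42)
for b in range(-80,90,8):
    s=sel&(abs(L[...,0]-b)<4); y=np.sort(L[...,1][s]); print(b,y.round(0).astype(int))
s=near&(L[...,2]>48)&(L[...,0]<120); print("stop minx",np.percentile(L[...,0][s],[0,1,3,5,10]),)
E
```

```text
[[-156.   -31.    35.5   66. ]
 [-148.   -31.7   36.7   80. ]
 [-140.   -31.4   36.4   79. ]
 [-132.   -31.7   35.8   81. ]
 [-124.   -31.    36.2   79. ]
 [-116.   -30.5   36.8   80. ]
 [-108.   -30.7   36.6   78. ]
 [-100.   -30.9   36.6   81. ]
 [ -92.   -30.1   37.6   78. ]
 [ -84.   -30.4   36.6   79. ]
 [ -76.   -29.9   37.5   80. ]
 [ -68.   -30.2   37.3   78. ]]
[ 2.33481231e-02 -2.82244968e+01] [1.43212820e-02 3.82835661e+01]
-24 -157.8
-16 -158.1
-8 -158.4
0 -158.8
8 -158.4
16 -158.6
24 -159.1
-80 []
-72 []
-64 []
-56 []
-48 []
-40 [-29 -28 -27 -25 -25 -25 -24 -22 -22 -20  25  25  25  26  27  28  30  30
  31  32  34  34]
-32 [-27 -26 -25 -24 -24 -22 -21 -21 -20 -19 -18 -18  21  22  22  23  24  24
  25  26  26  27  29  29  30  32]
-24 [-24 -23 -22 -21 -21 -20 -19 -19 -18 -17 -16 -16 -13  18  20  20  21  21
  21  23  24  24  25  26  27  27]
-16 [-21 -20 -19 -19 -18 -18 -16 -15 -14 -14 -13 -13 -11  17  17  18  19  19
  19  21  21  22  22  25  26  26]
-8 [-21 -21 -20 -20 -19 -18 -18 -16 -16 -15 -14 -13 -12 -12 -11 -10  -9  15
  15  15  16  17  17  18  19  20  20  22  22  23  24
[... 1042 characters left out ...]
5  26  27  28  30  44
  52]
40 [-20 -20 -19 -19 -18 -17 -17 -16 -15 -15 -14 -13 -12 -11 -11  -9  -9  -8
  17  18  18  18  20  20  21  23  24  25  25  26  27  28  29  29]
48 [-20 -19 -19 -19 -19 -18 -16 -16 -14 -13 -11 -11 -10  -9  -9  17  17  18
  18  19  20  21  22  22  23  23  24  25  26  26  27  29  29]
56 [-20 -19 -19 -19 -18 -18 -16 -16 -15 -14 -14 -14 -13 -12 -11 -10 -10  -8
  -8  17  18  18  18  19  20  21  22  22  23  25  25  26  27  27  28  29]
64 [-19 -19 -18 -18 -17 -16 -16 -15 -14 -13 -12 -11 -10 -10  -9  -8  -7  17
  18  19  19  20  21  22  23  23  24  25  25  25  26  27  28  28  29]
72 [-11  -5]
80 []
88 []
stop minx [67.43803921 67.97131334 68.54226467 69.6597994  73.13227872]
```

```bash
python3 - <<'E'
from dock import *
for n in("top","scene"):
    c=np.load(n+"0.npz"); P=cloud(c)
    hsv=cv2.cvtColor(c["color"],cv2.COLOR_RGB2HSV); white=(hsv[...,1]<60)&(hsv[...,2]>130)
    a=np.radians(16); o=np.array([520.,285.])+11*np.array([np.cos(a),np.sin(a)])+5*np.array([-np.sin(a),np.cos(a)])
    if n=="top": print(o)
    L=local(P,o,17.0)
    near=(abs(L[...,0])<250)&(abs(L[...,1])<60)
    sel=near&white&(L[...,2]<14)&(L[...,2]>-4)&(L[...,0]<-60)
    e=edge(L,sel,1,np.arange(-160,-70,8),4,0)
    print(n,"plate L/R",np.polyfit(e[:,0],e[:,1],1).round(3),np.polyfit(e[:,0],e[:,2],1).round(3),e[:,1:3].mean(0))
    print("end",[L[...,0][sel&(abs(L[...,1]-y)<4)].min().round(1) for y in range(-24,25,8)])
    sel=near&white&(L[...,2]>30)&(L[...,2]<40)&(L[...,0]>25)&(L[...,0]<52)
    e=[]
    for b in range(28,52,4):
        y=L[...,1][sel&(abs(L[...,0]-b)<2)]; e.append([b,y.min(),y[y<2].max(),y[y>2].min(),y[(y<28)].max()])
    print("walls",np.array(e).round(1).tolist())
    s=near&(L[...,2]>48)&(L[...,0]<110)&(L[...,0]>30)
    print("stop",[np.sort(L[...,0][s&(abs(L[...,1]-y)<4)])[:3].round(1) for y in range(-24,25,8)])
    if n=="scene":
        from h import rect
        for nm,ce in dict(A=(540.9,125),B=(598.2,22.4),C=(510.7,-72.7)).items():
            m=(np.hypot(*(P[...,:2]*1000-ce).transpose(2,0,1))<70)&(P[...,2]>.070)
            print(nm,rect(P,m))
E
```

```text
[529.19569188 292.83831939]
top plate L/R [ 7.0000e-03 -3.2848e+01] [3.0000e-03 3.4445e+01] [-33.67530896  34.1162152 ]
end [np.float64(-170.3), np.float64(-169.4), np.float64(-169.7), np.float64(-169.9), np.float64(-170.3), np.float64(-170.5), np.float64(-169.7)]
walls [[28.0, -24.6, -13.2, 12.2, 23.9], [32.0, -25.3, -14.7, 11.8, 22.4], [36.0, -24.5, -14.3, 11.5, 23.7], [40.0, -25.2, -14.5, 12.0, 23.3], [44.0, -23.6, -13.9, 11.3, 23.5], [48.0, -24.7, -14.3, 12.6, 22.4]]
stop [array([56.9, 57. , 57.2]), array([57.1, 57.3, 57.3]), array([56.8, 56.9, 57.4]), array([57. , 57.3, 57.3]), array([56.9, 57.1, 57.2]), array([56.8, 57.2, 57.3]), array([56.9, 57. , 57.1])]
scene plate L/R [ 3.2000e-02 -3.4913e+01] [-7.000e-03  2.972e+01] [-38.64727495  30.54742864]
end [np.float64(-162.9), np.float64(-162.2), np.float64(-165.6), np.float64(-166.2), np.float64(-164.6), np.float64(-168.5), np.float64(-169.1)]Traceback (most recent call last):
  File "<stdin>", line 16, in <module>
    return umr_minimum(a, axis, None, out, keepdims, initial, where)
ValueError: zero-size array to reduction operation minimum which has no identity
```

```bash
cat > go.py <<'E'
import sys,numpy as np
from scipy.spatial.transform import Rotation as Ro
from rig import bot
def goal(yaw):
    a=np.radians(yaw); return np.array([[np.cos(a),np.sin(a),0],[np.sin(a),-np.cos(a),0],[0,0,-1.]])
def st():
    s=bot.read_state(); R=np.array(s["tcp_rot"]); p=np.array(s["position"])*1000
    print("t",round(s["time_s"],2),"p",p.round(1),"yaw",round(np.degrees(np.arctan2(R[1,0],R[0,0])),2),"tilt",np.degrees(R[:2,2]).round(2),"F",np.round(s["force"],2),"op",round(s["opening"]*87,1)); return s,R,p
def to(x,y,z,yaw,n=None,v=45,lin=True):
    s,R,p=st(); g=goal(yaw); d=np.array([x,y,z])-p
    rv=Ro.from_matrix(R.T@g).as_rotvec()
    n=n or max(1,int(np.ceil(max(np.linalg.norm(d)/v,np.linalg.norm(rv)/.145))))
    sl=[]
    for i in range(n):
        Ri=R@Ro.from_rotvec(rv*i/n).as_matrix(); sl.append((Ri.T@(d/n)).round(1).tolist())
    print("n",n,"slide",sl,"twist",(rv/n).round(4).tolist())
if __name__=="__main__":
    a=[float(v) for v in sys.argv[1:]]
    if a: to(*a[:4],n=int(a[4]) if len(a)>4 else None)
    else: st()
E
python3 - <<'E'
from h import *
c=np.load("top0.npz"); P=cloud(c)*1000; k=.64
for n,(x,y) in dict(duster=(513,178),jar=(403,202),mouse=(352,197),sd=(411,385),sdtip=(413,460)).items(): print(n,P[int(y*k),int(x*k)].round(0))
E
python3 go.py 511 -73 180 0
```

```text
duster [ 743. -107.  161.]
jar [739.  52.  45.]
mouse [751. 135.  33.]
sd [442.  37.  24.]
sdtip [321.  35.  20.]
t 0.1 p [ 191.7 -594.2  221.7] yaw 17.87 tilt [-0.02  0.11] F [0.59 0.26 0.8 ] op 86.7
n 14 slide [[33.1, -28.4, 3.0], [32.5, -29.2, 3.0], [31.8, -29.9, 3.0], [31.2, -30.6, 3.0], [30.5, -31.3, 3.0], [29.8, -31.9, 3.0], [29.0, -32.6, 3.0], [28.3, -33.2, 3.0], [27.6, -33.9, 3.0], [26.8, -34.5, 3.0], [26.0, -35.0, 3.0], [25.2, -35.6, 3.0], [24.4, -36.2, 3.0], [23.6, -36.7, 3.0]] twist [-0.0001, -0.0, 0.0223]
```

carry_out(grip=[1,1,1,1,1,1,1,1,1,1,1,1], slide=[[33,-28,3],[32.5,-29,3],[32,-30,3],[31,-30.5,3],[30.5,-31,3],[30,-32,3],[29,-32.5,3],[28,-33,3],[27.5,-34,3],[27,-34.5,3],[26,-35,3],[25,-35.5,3]], twist=[[0,0,0.022],[0,0,0.022],[0,0,0.022],[0,0,0.022],[0,0,0.022],[0,0,0.022],[0,0,0.022],[0,0,0.022],[0,0,0.022],[0,0,0.022],[0,0,0.022],[0,0,0.022]])

```text
time_s: 1.3
position: [0.4735, -0.1394, 0.1805]
tcp_rot: [[1.0, 0.024, -0.003], [0.024, -1.0, 0.001], [-0.002, -0.001, -1.0]]
force: [0.4, -1.0, -0.7]
opening: 1.001
```

```bash
python3 go.py 511 -73 120 0
```

```text
t 1.3 p [ 473.5 -139.4  180.5] yaw 1.35 tilt [-0.14  0.07] F [ 0.36 -1.04 -0.71] op 87.1
n 3 slide [[13.1, -21.8, 20.1], [12.9, -21.9, 20.2], [12.7, -22.0, 20.2]] twist [-0.0004, 0.0008, 0.0078]
```

carry_out(grip=[1,1,1,1], slide=[[13,-22,20],[13,-22,20],[13,-22,20],[0,0,0]], twist=[[0,0.001,0.008],[0,0.001,0.008],[0,0.001,0.008],[0,0,0]])

```text
time_s: 1.7
position: [0.5149, -0.0648, 0.1182]
tcp_rot: [[1.0, 0.006, 0.002], [0.006, -1.0, 0.001], [0.002, -0.001, -1.0]]
force: [0.2, 0.0, 0.1]
opening: 0.999
```

```bash
python3 go.py 511 -73 41 0
```

```text
t 1.7 p [514.9 -64.8 118.2] yaw 0.36 tilt [0.13 0.07] F [0.23 0.01 0.07] op 86.9
n 2 slide [[-2.1, 4.1, 38.6], [-2.0, 4.1, 38.6]] twist [-0.0006, -0.0011, 0.0031]
```

carry_out(grip=[1,1,1,1], slide=[[-2,4,30],[-2,4,30],[0,0,12],[0,0,0]], twist=[[0,0,0.003],[0,0,0.003],[0,0,0],[0,0,0]])

```text
time_s: 2.1
position: [0.5125, -0.0743, 0.0456]
tcp_rot: [[1.0, 0.003, 0.005], [0.003, -1.0, -0.001], [0.005, 0.001, -1.0]]
force: [-0.1, 0.4, 0.3]
opening: 1.0
```

```bash
python3 go.py 511 -73 41 0
```

```text
t 2.1 p [512.5 -74.3  45.6] yaw 0.18 tilt [ 0.28 -0.04] F [-0.05  0.36  0.27] op 87.0
n 1 slide [[-1.5, -1.3, 4.6]] twist [0.0008, -0.0049, 0.0032]
```

carry_out(grip=[0,-1,-1,-1,-1,-1,-1,-1,-1], slide=[[-1.5,-1.3,4],[0,0,0],[0,0,0],[0,0,0],[0,0,0],[0,0,0],[0,0,0],[0,0,0],[0,0,0]], twist=[[0.001,-0.005,0.003],[0,0,0],[0,0,0],[0,0,0],[0,0,0],[0,0,0],[0,0,0],[0,0,0],[0,0,0]])

```text
time_s: 3.0
position: [0.5139, -0.0747, 0.0464]
tcp_rot: [[1.0, -0.001, 0.008], [-0.001, -1.0, -0.003], [0.008, 0.003, -1.0]]
force: [-0.1, 0.5, 0.3]
opening: 0.27
```

```bash
python3 go.py 511 -73 90 0
```

```text
t 3.0 p [513.9 -74.7  46.4] yaw -0.04 tilt [ 0.46 -0.17] F [-0.09  0.51  0.32] op 23.5
n 1 slide [[-2.5, -1.6, -43.7]] twist [0.003, -0.008, -0.0006]
```

carry_out(grip=[-1,-1,-1,-1], slide=[[-1,0,3],[-1,0,3],[0,0,0],[0,0,0]], twist=[[0.002,-0.004,0],[0.002,-0.004,0],[0,0,0],[0,0,0]])

```text
time_s: 3.4
position: [0.5126, -0.0724, 0.0421]
tcp_rot: [[1.0, -0.003, 0.002], [-0.003, -1.0, 0.005], [0.002, -0.005, -1.0]]
force: [0.3, -0.2, -1.3]
opening: 0.136
```

```bash
python3 go.py 511 -73 90 0
```

```text
t 3.4 p [512.6 -72.4  42.1] yaw -0.18 tilt [0.09 0.27] F [ 0.34 -0.2  -1.31] op 11.8
n 2 slide [[-0.8, 0.2, -23.9], [-0.8, 0.3, -23.9]] twist [-0.0023, -0.0008, -0.0016]
```

Gripped at 11.8 mm, which matches the 12 mm slab. I'll lift it and weigh it.

carry_out(grip=[-1,-1,-1,-1,-1,-1], slide=[[0,0,-10],[0,0,-25],[0,0,-25],[0,0,-10],[0,0,0],[0,0,0]], twist=[[-0.001,0,0],[-0.001,0,0],[0,0,0],[0,0,0],[0,0,0],[0,0,0]])

```text
time_s: 4.0
position: [0.509, -0.0724, 0.1117]
tcp_rot: [[1.0, -0.004, -0.008], [-0.004, -1.0, 0.005], [-0.008, -0.005, -1.0]]
force: [0.6, 0.0, -3.6]
opening: 0.136
```

```bash
cat > w.py <<'E'
from rig import bot; import numpy as np
F=[];M=[];T=[]
for i in range(8):
    bot.capture("top"); s=bot.read_state(); F.append(s["force"]);M.append(s["moment"]);T.append(s["tau"])
print("F",np.mean(F,0).round(2),"sd",np.std(F,0).round(2),"M",np.mean(M,0).round(3),"tau",np.mean(T,0).round(2))
E
python3 w.py; python3 go.py
```

```text
F [-0.12  0.3  -3.66] sd [0.36 0.39 0.36] M [ 0.025 -0.018  0.024] tau [ 0.000e+00 -4.029e+01 -1.163e+01  5.000e-02 -1.000e-02 -0.000e+00]
t 4.4 p [509.1 -72.4 111.5] yaw -0.2 tilt [-0.49  0.3 ] F [ 0.03  0.65 -3.6 ] op 11.4
```

Carrier C weighs 3.7 N, about 0.37 kg, so it is the loaded one. It goes straight to the dock sill, lifted high enough to clear carrier A.

```bash
python3 go.py 430 255 150 16.8 ; python3 go.py 441.2 265.7 150 16.8 9
```

```text
t 4.4 p [509.1 -72.4 111.5] yaw -0.2 tilt [-0.49  0.3 ] F [ 0.03  0.65 -3.6 ] op 11.4
n 8 slide [[-10.1, -40.9, -4.5], [-8.6, -41.3, -4.6], [-7.0, -41.5, -4.6], [-5.5, -41.8, -4.6], [-3.9, -41.9, -4.7], [-2.3, -42.0, -4.7], [-0.8, -42.1, -4.7], [0.8, -42.1, -4.8]] twist [-0.0008, 0.001, -0.0371]
t 4.4 p [509.1 -72.4 111.5] yaw -0.2 tilt [-0.49  0.3 ] F [ 0.03  0.65 -3.6 ] op 11.4
n 9 slide [[-7.7, -37.6, -4.0], [-6.5, -37.8, -4.0], [-5.2, -38.0, -4.1], [-4.0, -38.1, -4.1], [-2.7, -38.2, -4.1], [-1.4, -38.3, -4.2], [-0.2, -38.3, -4.2], [1.1, -38.3, -4.2], [2.4, -38.2, -4.3]] twist [-0.0007, 0.0009, -0.033]
```

carry_out(grip=[-1,-1,-1,-1,-1,-1,-1,-1,-1,-1,-1], slide=[[0,0,-25],[-5,-20,-15],[-8,-37,0],[-7,-38,0],[-5,-38,0],[-4,-38,0],[-3,-38,0],[-1,-38,0],[0,-38,0],[1,-25,0],[0,-5,0]], twist=[[0,0,0],[0,0.001,-0.02],[0,0.001,-0.033],[-0.001,0.001,-0.033],[-0.001,0.001,-0.033],[0,0.001,-0.033],[0,0,-0.033],[0,0,-0.033],[0,0,-0.033],[0,0,-0.033],[0,0,0]])

```text
time_s: 5.5
position: [0.439, 0.2461, 0.1529]
tcp_rot: [[0.959, 0.282, 0.001], [0.282, -0.959, 0.003], [0.001, -0.003, -1.0]]
force: [0.2, -0.6, -4.1]
opening: 0.139
```

```bash
python3 go.py 437 264.5 60 16.8
```

```text
t 5.5 p [439.  246.1 152.9] yaw 16.4 tilt [0.03 0.18] F [ 0.18 -0.6  -4.11] op 12.1
n 3 slide [[1.0, -6.0, 31.0], [1.1, -6.0, 31.0], [1.1, -6.0, 31.0]] twist [-0.0009, -0.0005, -0.0023]
```

carry_out(grip=[-1,-1,-1,-1,-1,-1], slide=[[0,-9,10],[0,-8,15],[0,-1,15],[0,0,15],[0,0,15],[0,0,5]], twist=[[0,0,-0.003],[0,0,-0.003],[0,0,0],[0,0,0],[0,0,0],[0,0,0]])

```text
time_s: 6.1
position: [0.4345, 0.2623, 0.0729]
tcp_rot: [[0.959, 0.284, 0.001], [0.284, -0.959, 0.002], [0.001, -0.001, -1.0]]
force: [-0.4, -0.1, -3.3]
opening: 0.134
```

```bash
python3 go.py 441.2 265.7 60 16.8; python3 - <<'E'
from dock import *; from rig import bot
c=bot.capture("top"); np.savez("top1.npz",**c); s=bot.capture("scene"); np.savez("scene1.npz",**s)
cv2.imwrite("pics/t1.png",cv2.resize(c["color"][130:300,100:250,::-1],None,fx=3.5,fy=3.5,interpolation=cv2.INTER_CUBIC))
cv2.imwrite("pics/s1.png",cv2.resize(s["color"][90:230,200:400,::-1],None,fx=4,fy=4,interpolation=cv2.INTER_CUBIC))
E
```

```text
t 6.1 p [434.5 262.3  72.9] yaw 16.51 tilt [0.05 0.1 ] F [-0.36 -0.14 -3.28] op 11.7
n 1 slide [[7.4, -1.3, 12.9]] twist [-0.0014, -0.0014, -0.005]
```

View pics/t1.png

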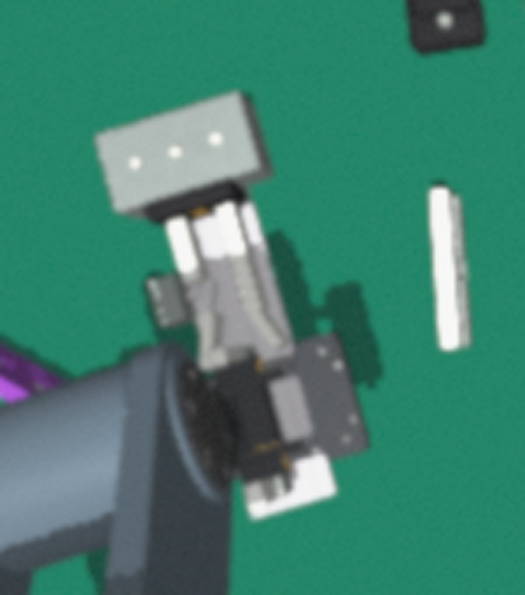

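View pics/s1.png

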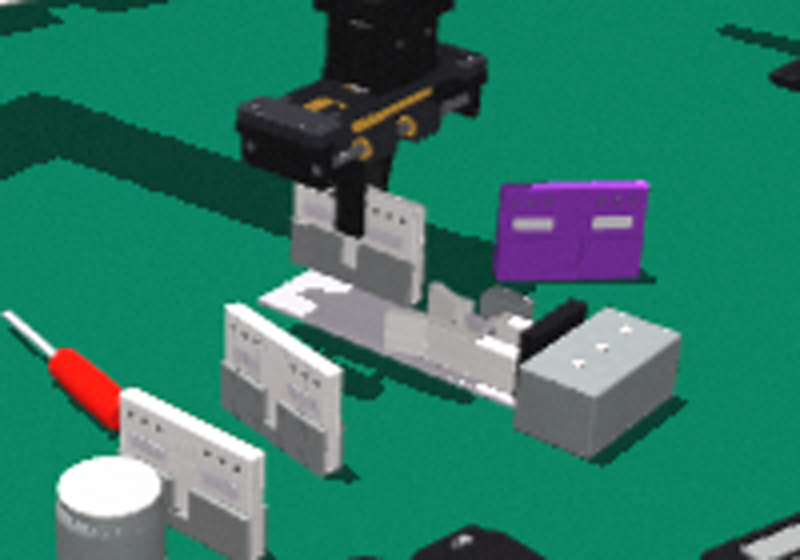

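The top view shows the gripper over the floor plate with the carrier out of sight beneath it. The scene view shows the carrier at (357,240), hanging upright and level, in line with the channel at (460,320) and clear of the walls. I'll lower it onto the sill.

carry_out(grip=[-1,-1,-1,-1], slide=[[4,-1,10],[3,0,8],[0,0,3],[0,0,0]], twist=[[-0.001,-0.001,-0.004],[0,0,0],[0,0,0],[0,0,0]])

```text
time_s: 6.6
position: [0.4441, 0.2657, 0.0522]
tcp_rot: [[0.958, 0.287, 0.005], [0.287, -0.958, 0.002], [0.005, -0.0, -1.0]]
force: [0.1, -0.3, -2.4]
opening: 0.138
```

```bash
python3 go.py 441.2 265.7 48 16.8
```

```text
t 6.6 p [444.1 265.7  52.2] yaw 16.68 tilt [0.28 0.11] F [ 0.15 -0.34 -2.37] op 12.0
n 1 slide [[-2.8, -0.9, 4.2]] twist [-0.0005, -0.0053, -0.0021]
```

carry_out(grip=[-1,-1,-1,-1], slide=[[0,-1,3],[0,0,2],[0,0,1],[0,0,0]], twist=[[0,-0.004,-0.002],[0,0,0],[0,0,0],[0,0,0]])

```text
time_s: 7.0
position: [0.4442, 0.267, 0.0463]
tcp_rot: [[0.957, 0.289, 0.002], [0.289, -0.957, 0.001], [0.002, -0.0, -1.0]]
force: [-0.2, 0.6, -3.8]
opening: 0.137
```

```bash
python3 w.py; python3 go.py 461 272 47 16.8
```

```text
F [-0.26  0.05 -3.42] sd [0.48 0.54 0.46] M [-0.006 -0.027 -0.012] tau [ 0.000e+00 -4.208e+01 -8.370e+00  2.000e-02 -8.000e-02 -0.000e+00]
t 7.4 p [444.3 267.   46.4] yaw 16.81 tilt [0.13 0.07] F [-0.04 -0.12 -3.56] op 12.0
n 1 slide [[17.4, 0.0, -0.5]] twist [-0.0005, -0.0025, 0.0002]
```

carry_out(grip=[-1,-1,-1], slide=[[0,0,1],[0,0,0.5],[0,0,0]], twist=[[0,-0.002,0],[0,0,0],[0,0,0]])

```text
time_s: 7.7
position: [0.4444, 0.267, 0.0462]
tcp_rot: [[0.957, 0.289, 0.001], [0.289, -0.957, 0.001], [0.001, -0.001, -1.0]]
force: [-0.5, -0.6, -3.8]
opening: 0.13
```

```bash
python3 w.py; python3 go.py 461 272 47 16.8
```

```text
F [-0.6   0.01 -0.58] sd [0.25 0.36 0.85] M [-0.007  0.012 -0.007] tau [-9.000e-02 -4.086e+01 -8.280e+00  2.000e-02 -1.600e-01 -0.000e+00]
t 8.1 p [444.3 267.1  46.1] yaw 16.82 tilt [0.03 0.04] F [-0.52 -0.15 -0.41] op 11.9
n 1 slide [[17.4, 0.1, -0.9]] twist [-0.0005, -0.0008, 0.0004]
```

carry_out(grip=[-1,-1,-1,-1], slide=[[8,0.5,0],[8,0.5,0],[8,0,0],[0,0,0]], twist=[[0,0,0],[0,0,0],[0,0,0],[0,0,0]])

```text
time_s: 8.5
position: [0.445, 0.2675, 0.0479]
tcp_rot: [[0.956, 0.291, -0.047], [0.29, -0.957, -0.014], [-0.049, -0.001, -0.999]]
force: [0.8, -0.3, -3.7]
opening: 0.139
```

```bash
cat > dk.py <<'E'
from go import *
s,R,p=st(); g=np.array([[np.cos(np.radians(16.8)),np.sin(np.radians(16.8))],[-np.sin(np.radians(16.8)),np.cos(np.radians(16.8))]])
print("dock xy",(g@(p[:2]-[529.3,292.3])).round(1),"F dock",(g@np.array(s["force"])[:2]).round(1),"Fz",round(s["force"][2],1))
E
python3 dk.py
```

```text
t 8.5 p [445.  267.5  47.9] yaw 16.9 tilt [-2.69 -0.78] F [ 0.83 -0.26 -3.67] op 12.1
dock xy [-87.9   0.7] F dock [ 0.7 -0.5] Fz -3.7
```

```bash
python3 - <<'E'
from rig import bot; import numpy as np
s=bot.read_state(); print(np.round(s["joint_positions"],2),np.round(s["tau"],1),np.round(s["qvel"],2),np.round(s["moment"],2))
s=bot.capture("scene"); import cv2
cv2.imwrite("pics/s2.png",cv2.resize(s["color"][70:250,190:390,::-1],None,fx=3.3,fy=3.3,interpolation=cv2.INTER_CUBIC))
E
```

```text
[ 18.6   38.95 102.89   0.18  40.95  91.56] [  0.4 -42.5  -7.5   0.    0.8  -0. ] [ 0.26 -0.82  1.96  0.36  2.62 -0.19] [ 0.06 -0.22  0.01]
```

View pics/s2.png

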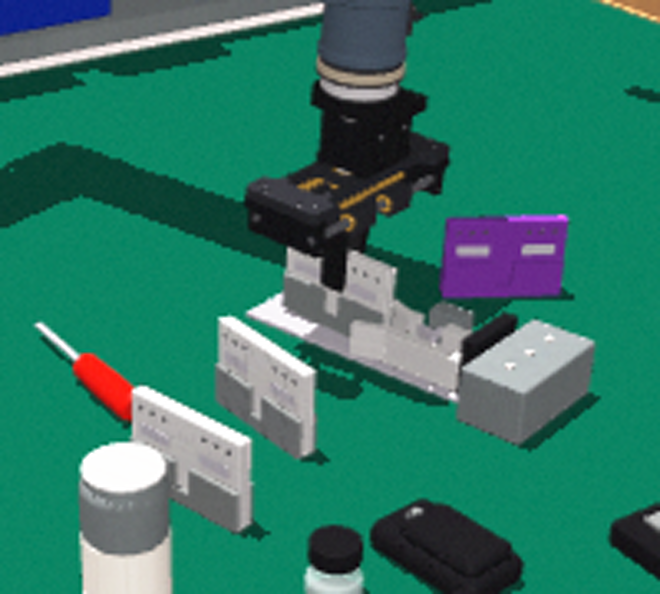

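```bash
python3 go.py 445 267.5 49 16.8
```

```text
t 8.55 p [444.5 267.4  47.7] yaw 16.9 tilt [-2.73 -0.78] F [-4.42 -0.56  3.64] op 11.6
n 1 slide [[0.4, 0.1, -1.3]] twist [-0.0007, 0.0495, 0.0016]
```

```bash
python3 - <<'E'
from dock import *; from rig import bot
o=(529.3,292.3)
for n in("scene","top"):
    c=bot.capture(n); np.savez(n+"2.npz",**c); L=local(cloud(c),o,16.8)
    hsv=cv2.cvtColor(c["color"],cv2.COLOR_RGB2HSV); w=(hsv[...,1]<60)&(hsv[...,2]>110)
    near=(L[...,0]>-180)&(L[...,0]<70)&(abs(L[...,1])<36)&(L[...,2]>9)&(L[...,2]<85)
    print(n)
    for b in range(-150,60,10):
        r=[]
        for z0,z1 in((12,22),(22,30),(30,38),(40,55),(55,70),(70,82)):
            y=L[...,1][near&(abs(L[...,0]-b)<5)&(L[...,2]>=z0)&(L[...,2]<z1)]
            r.append("%3d:%4.0f..%3.0f"%(len(y),np.percentile(y,5),np.percentile(y,95)) if len(y)>2 else "-")
        print(b,r)
v=np.load("scene2.npz")
cv2.imwrite("pics/s3.png",cv2.resize(v["color"][130:215,260:370,::-1],None,fx=7,fy=7,interpolation=cv2.INTER_CUBIC))
E
```

```text
scene
-150 ['-', '-', '-', '-', '-', '-']
-140 ['  7: -11.. -7', '  6: -10.. -6', '  4: -11.. -8', ' 14:  -9.. -2', '  8:  -7.. -3', '-']
-130 ['  9: -13.. -7', '  7: -12.. -6', '  8:  -9.. -7', ' 16: -10.. -3', ' 11:  -7.. -2', '-']
-120 ['  9: -13.. -6', '  7: -10.. -7', '  8:  -9.. -6', ' 12:  -7.. -3', '  8:  -6.. -2', '-']
-110 ['  8: -14.. -7', '  7: -11.. -6', '  6:  -9.. -6', ' 15: -10.. -3', ' 10:  -7.. -3', '-']
-100 [' 10: -11.. -4', '  9: -12.. -5', '  7: -10.. -4', '  7: -15.. -4', '  5: -15..-11', '  4: -14..-12']
-90 [' 13: -12.. -3', '  5:  -8.. -4', '  6:  -8.. -3', '  8: -15.. -6', ' 12: -16..-12', ' 12: -17.. -1']
-80 ['  7: -10.. -6', '  4:  -8.. -7', '  7: -11.. -6', ' 17: -16.. -0', ' 20: -15.. -2', ' 23: -18.. 15']
-70 ['  5: -10.. -8', '  8: -10.. -5', '  8: -10.. -3', ' 17: -10.. -2', ' 14:  -6.. -3', ' 13:  -7..  7']
-60 ['-', '  4: -10.. -6', '  6: -12.. -7', ' 12:  -7.. -2', ' 13:  -6.. -3', ' 17:  -8..  4']
-50 ['  7: -32..-27', '  7: -29..-12', ' 22: -31.. 29', ' 14:  -8.. -3', ' 13:  -7.. -3', ' 16:  -7..  3']
-40 [' 19: -30.. 21', ' 20: -30.. 20', ' 33
[... 1261 characters left out ...]
0 ['-', '-', ' 15: -28..-21', '-', '-', ' 16:  -6..  3']
-30 ['  4: -24.. 14', '  5: -25.. 14', ' 20: -24.. 18', '-', '-', '-']
-20 ['  7: -25.. 12', '  6: -25.. 12', ' 35: -23.. 19', '-', '-', '-']
-10 ['  5: -25.. 26', ' 10: -25.. 17', ' 27: -24.. 14', '-', '-', '-']
0 ['  4: -19.. 30', ' 27: -15.. 29', ' 24: -25.. 13', '-', '-', '-']
10 [' 11: -25.. 30', ' 15: -24.. 30', ' 28: -24.. 29', '  4:  30.. 34', '-', '-']
20 [' 10: -25.. 23', '  7: -25.. 25', ' 41: -23.. 30', '-', '-', '-']
30 ['  6: -24.. 13', '  6: -25.. 13', ' 40: -24.. 22', '-', '-', '-']
40 ['  6: -24.. 13', '  6: -25.. 13', ' 33: -23.. 23', '-', '-', '-']
50 ['  7: -25.. 13', '  4: -25.. 12', ' 42: -24.. 22', '-', '-', '-']
```

View pics/s3.png

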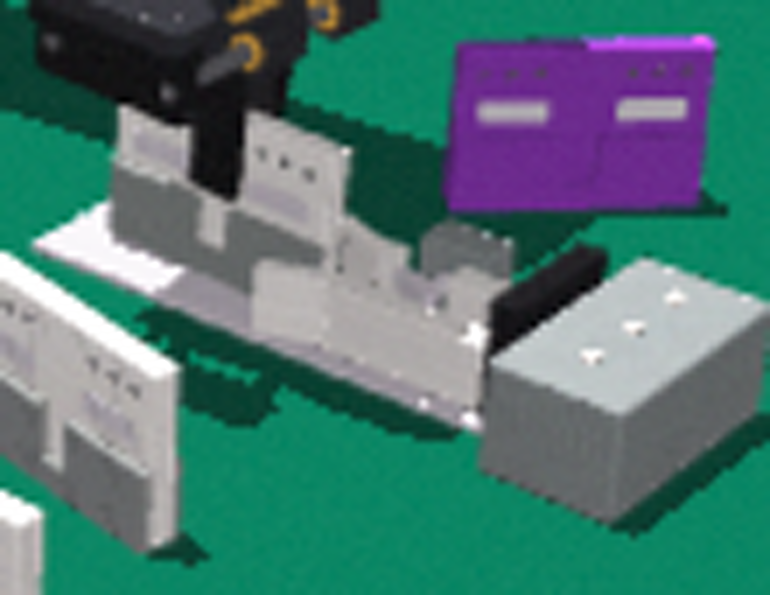

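The walls span y = -13 to +12 and the carrier -7 to +5, so it is centred sideways. It is nose-down by 2.8° and digging into the floor plate. I'll lift it slightly, level it and slide it in clear of the floor.

carry_out(grip=[-1,-1,-1,-1], slide=[[0,0,-4],[0,0,0],[0,0,0],[0,0,0]], twist=[[0,0.02,0],[0,0.03,0.001],[0,0,0],[0,0,0]])

```text
time_s: 9.05
position: [0.447, 0.268, 0.0508]
tcp_rot: [[0.957, 0.289, 0.006], [0.289, -0.957, 0.003], [0.007, -0.001, -1.0]]
force: [0.3, 0.4, -3.2]
opening: 0.138
```

```bash
python3 dk.py; python3 go.py 455 270 49 16.8
```

```text
t 9.05 p [447.  268.   50.8] yaw 16.8 tilt [0.35 0.16] F [ 0.34  0.39 -3.15] op 12.0
dock xy [-85.8   0.5] F dock [0.4 0.3] Fz -3.2
t 9.05 p [447.  268.   50.8] yaw 16.8 tilt [0.35 0.16] F [ 0.34  0.39 -3.15] op 12.0
n 1 slide [[8.2, 0.4, 1.8]] twist [-0.001, -0.0067, 0.0]
```

carry_out(grip=[-1,-1,-1,-1], slide=[[6,0.5,1],[6,0.3,0],[6,0.3,0],[0,0,0]], twist=[[0,-0.004,0],[0,0,0],[0,0,0],[0,0,0]])

```text
time_s: 9.45
position: [0.4684, 0.273, 0.0492]
tcp_rot: [[0.957, 0.289, 0.004], [0.289, -0.957, 0.002], [0.005, -0.001, -1.0]]
force: [1.1, -0.7, -4.1]
opening: 0.135
```

```bash
python3 dk.py; python3 go.py 480 277 49 16.8
```

```text
t 9.45 p [468.4 273.   49.2] yaw 16.78 tilt [0.25 0.14] F [ 1.08 -0.73 -4.11] op 11.7
dock xy [-63.9  -0.9] F dock [ 0.8 -1. ] Fz -4.1
t 9.45 p [468.4 273.   49.2] yaw 16.78 tilt [0.25 0.14] F [ 1.08 -0.73 -4.11] op 11.7
n 1 slide [[12.3, -0.5, 0.3]] twist [-0.001, -0.0048, -0.0003]
```

carry_out(grip=[-1,-1,-1,-1], slide=[[5,0,0],[5,0,0],[4,0,0],[0,0,0]], twist=[[0,-0.004,0],[0,0,0],[0,0,0],[0,0,0]])

```text
time_s: 9.85
position: [0.482, 0.2765, 0.0487]
tcp_rot: [[0.957, 0.289, -0.003], [0.289, -0.957, -0.001], [-0.003, -0.0, -1.0]]
force: [1.0, -0.9, -3.2]
opening: 0.139
```

```bash
python3 dk.py; python3 go.py 480 277 49 16.8|tail -1
```

```text
t 9.85 p [482.  276.5  48.7] yaw 16.79 tilt [-0.17 -0.04] F [ 0.95 -0.92 -3.16] op 12.1
dock xy [-49.8  -1.4] F dock [ 0.6 -1.2] Fz -3.2
n 1 slide [[-1.8, -1.0, -0.3]] twist [-0.0001, 0.003, -0.0003]
```

carry_out(grip=[-1,-1,-1,-1], slide=[[0,0,1],[0,0,1],[0,0,0.6],[0,0,0]], twist=[[0,0.002,0],[0,0,0],[0,0,0],[0,0,0]])

```text
time_s: 10.25
position: [0.4821, 0.2765, 0.0465]
tcp_rot: [[0.957, 0.289, 0.0], [0.289, -0.957, 0.0], [0.0, -0.0, -1.0]]
force: [0.2, -1.9, -3.9]
opening: 0.135
```

```bash
python3 w.py; python3 dk.py
```

```text
F [ 0.09 -0.53 -1.89] sd [0.38 0.53 0.59] M [-0.172  0.013 -0.046] tau [ 4.500e-01 -4.426e+01 -9.910e+00  1.700e-01 -1.800e-01 -4.000e-02]
t 10.65 p [482.1 276.5  46.5] yaw 16.78 tilt [-0.    0.01] F [-0.35 -0.37 -0.98] op 11.9
dock xy [-49.8  -1.5] F dock [-0.4 -0.2] Fz -1.0
```

carry_out(grip=[-0.4,-0.4,-0.4,-0.4,-0.4,-0.4,-0.4,-0.4], slide=[[0,0,0],[0,0,0],[0,0,0],[0,0,-5],[0,0,-15],[0,0,-20],[0,0,-20],[0,0,0]], twist=[[0,0,0],[0,0,0],[0,0,0],[0,0,0],[0,0,0],[0,0,0],[0,0,0],[0,0,0]])

```text
time_s: 11.45
position: [0.4837, 0.2777, 0.1105]
tcp_rot: [[0.957, 0.289, 0.004], [0.289, -0.957, 0.003], [0.005, -0.001, -1.0]]
force: [0.8, 0.2, 0.4]
opening: 0.303
```

```bash
python3 dk.py; python3 - <<'E'
import numpy as np
a=np.radians(16.8); o=np.array([529.3,292.3])
for x in(-135,-118):print(x,(o+x*np.array([np.cos(a),np.sin(a)])-1*np.array([-np.sin(a),np.cos(a)])).round(1))
from rig import bot; import cv2
s=bot.capture("scene"); 
cv2.imwrite("pics/s4.png",cv2.resize(s["color"][100:220,240:370,::-1],None,fx=5,fy=5,interpolation=cv2.INTER_CUBIC))
E
```

```text
t 11.45 p [483.7 277.7 110.5] yaw 16.78 tilt [0.23 0.15] F [0.75 0.19 0.41] op 26.4
dock xy [-47.9  -0.8] F dock [ 0.8 -0. ] Fz 0.4
-135 [400.4 252.3]
-118 [416.6 257.2]
```

View pics/s4.png

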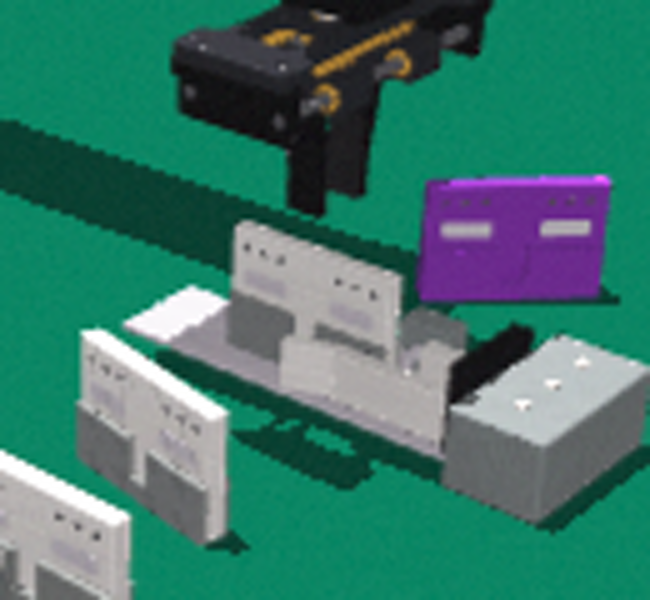

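The scene view shows the carrier at (315,290), standing upright in the channel and released. Next I move behind it, shut the fingers and lower them.

```bash
python3 go.py 396 251 100 16.8 4
```

```text
t 11.5 p [482.8 277.4 109.4] yaw 16.78 tilt [0.1 0.1] F [ 0.78  0.33 -0.59] op 26.1
n 4 slide [[-22.7, 0.0, 2.3], [-22.7, 0.0, 2.3], [-22.7, 0.0, 2.3], [-22.7, 0.0, 2.3]] twist [-0.0003, -0.0006, -0.0001]
```

carry_out(grip=[-1,-1,-1,-1,-1,-1,-1,-1], slide=[[-22,0,0],[-22,0,0],[-22,0,0],[-20,0,0],[0,0,20],[0,0,25],[0,0,20],[0,0,0]], twist=[[0,0,0],[0,0,0],[0,0,0],[0,0,0],[0,0,0],[0,0,0],[0,0,0],[0,0,0]])

```text
time_s: 12.3
position: [0.3946, 0.2507, 0.0385]
tcp_rot: [[0.958, 0.288, -0.003], [0.288, -0.958, 0.0], [-0.002, -0.001, -1.0]]
force: [-0.4, -0.5, -0.3]
opening: 0.005
```

```bash
python3 dk.py;python3 go.py 402 253 25 16.8 
```

```text
t 12.3 p [394.6 250.7  38.5] yaw 16.76 tilt [-0.15  0.03] F [-0.4  -0.51 -0.33] op 0.4
dock xy [-141.    -0.8] F dock [-0.5 -0.4] Fz -0.3
t 12.3 p [394.6 250.7  38.5] yaw 16.76 tilt [-0.15  0.03] F [-0.4  -0.51 -0.33] op 0.4
n 1 slide [[7.8, 0.0, 13.5]] twist [-0.0012, 0.0025, -0.0007]
```

carry_out(grip=[-1,-1,-1,-1,-1], slide=[[0,0,14],[10,0,0],[8,0,0],[5,0,0],[0,0,0]], twist=[[0,0,0],[0,0,0],[0,0,0],[0,0,0],[0,0,0]])

```text
time_s: 12.8
position: [0.4181, 0.2579, 0.0252]
tcp_rot: [[0.958, 0.288, -0.005], [0.288, -0.958, -0.0], [-0.004, -0.001, -1.0]]
force: [-1.3, -0.5, -0.9]
opening: 0.008
```

```bash
python3 dk.py;python3 go.py 430 261 25 16.8 3
```

```text
t 12.8 p [418.1 257.9  25.2] yaw 16.76 tilt [-0.26 -0.  ] F [-1.32 -0.49 -0.89] op 0.7
dock xy [-116.4   -0.8] F dock [-1.4 -0.1] Fz -0.9
t 12.8 p [418.1 257.9  25.2] yaw 16.76 tilt [-0.26 -0.  ] F [-1.32 -0.49 -0.89] op 0.7
n 3 slide [[4.1, 0.2, 0.0], [4.1, 0.2, 0.1], [4.1, 0.2, 0.1]] twist [-0.0004, 0.0015, -0.0002]
```

carry_out(grip=[-1,-1,-1,-1,-1], slide=[[5,0,0],[5,0,0],[5,0,0],[5,0,0],[0,0,0]], twist=[[0,0.003,0],[0,0.002,0],[0,0,0],[0,0,0],[0,0,0]])

```text
time_s: 13.3
position: [0.4171, 0.2576, 0.0255]
tcp_rot: [[0.956, 0.289, -0.04], [0.289, -0.957, -0.012], [-0.042, 0.0, -0.999]]
force: [-0.1, -0.4, 0.3]
opening: 0.009
```

```bash
python3 dk.py;python3 go.py 430 261 25 16.8 3|tail -1
```

```text
t 13.3 p [417.1 257.6  25.5] yaw 16.83 tilt [-2.3 -0.7] F [-0.14 -0.38  0.29] op 0.8
dock xy [-117.5   -0.8] F dock [-0.2 -0.3] Fz 0.3
n 3 slide [[4.5, 0.2, -0.0], [4.5, 0.2, 0.0], [4.5, 0.2, 0.1]] twist [0.0001, 0.014, 0.0002]
```

carry_out(grip=[-1,-1], slide=[[2,0,0],[12,0,0]], twist=[[0,0.04,0],[0,0.02,0]])

```text
time_s: 13.5
position: [0.4237, 0.2597, 0.0256]
tcp_rot: [[0.957, 0.29, 0.005], [0.29, -0.957, 0.001], [0.005, 0.001, -1.0]]
force: [-11.9, -4.1, 6.9]
opening: 0.006
```

```bash
python3 dk.py;python3 go.py 430 261 25 16.8 3|tail -1
```

```text
t 13.5 p [423.7 259.7  25.6] yaw 16.84 tilt [0.29 0.05] F [-11.85  -4.07   6.88] op 0.5
dock xy [-110.5   -0.7] F dock [-12.5  -0.5] Fz 6.9
n 3 slide [[2.1, 0.2, 0.2], [2.1, 0.2, 0.2], [2.1, 0.2, 0.2]] twist [0.0002, -0.0017, 0.0003]
```

carry_out(grip=[-1,-1], slide=[[12,0,0],[12,0,0]], twist=[[0,0.02,0],[0,0.02,0]])

```text
time_s: 13.7
position: [0.4397, 0.2646, 0.0255]
tcp_rot: [[0.956, 0.29, 0.03], [0.29, -0.957, 0.008], [0.031, 0.001, -1.0]]
force: [-3.9, -2.0, -1.7]
opening: 0.004
```

```bash
python3 dk.py;python3 go.py 430 261 25 16.8 3|tail -1
```

```text
t 13.7 p [439.7 264.6  25.5] yaw 16.88 tilt [1.7  0.45] F [-3.88 -2.05 -1.66] op 0.3
dock xy [-93.8  -0.7] F dock [-4.3 -0.8] Fz -1.7
n 3 slide [[-3.5, 0.2, 0.1], [-3.5, 0.2, 0.1], [-3.5, 0.2, 0.1]] twist [0.0004, -0.0102, 0.0005]
```

carry_out(grip=[-1,-1], slide=[[10,0,0],[8,0,0]], twist=[[0,-0.01,0],[0,0,0]])

```text
time_s: 13.9
position: [0.448, 0.267, 0.0256]
tcp_rot: [[0.957, 0.291, 0.0], [0.291, -0.957, -0.002], [-0.0, 0.002, -1.0]]
force: [-9.6, -4.1, 8.6]
opening: 0.005
```

```bash
python3 dk.py
```

```text
t 13.9 p [448.  267.   25.6] yaw 16.92 tilt [ 0.01 -0.11] F [-9.6  -4.06  8.59] op 0.4
dock xy [-85.1  -0.7] F dock [-10.4  -1.1] Fz 8.6
```

carry_out(grip=[-1,-1], slide=[[12,0,0],[8,0,0]], twist=[[0,0.02,0],[0,0.01,0]])

```text
time_s: 14.1
position: [0.4576, 0.2698, 0.0255]
tcp_rot: [[0.956, 0.292, 0.008], [0.292, -0.957, -0.001], [0.008, 0.003, -1.0]]
force: [-6.2, -2.1, 4.4]
opening: 0.007
```

```bash
python3 dk.py
```

```text
t 14.1 p [457.6 269.8  25.5] yaw 16.96 tilt [ 0.47 -0.03] F [-6.19 -2.08  4.38] op 0.6
dock xy [-75.2  -0.8] F dock [-6.5 -0.2] Fz 4.4
```

carry_out(grip=[-1,-1], slide=[[10,0,0],[8,0,0]], twist=[[0,0.015,0],[0,0.01,0]])

```text
time_s: 14.3
position: [0.4649, 0.2718, 0.0255]
tcp_rot: [[0.956, 0.293, 0.011], [0.293, -0.956, -0.001], [0.011, 0.004, -1.0]]
force: [-7.1, -3.3, 4.4]
opening: 0.006
```

```bash
python3 dk.py
```

```text
t 14.3 p [464.9 271.8  25.5] yaw 17.01 tilt [ 0.65 -0.04] F [-7.11 -3.29  4.36] op 0.5
dock xy [-67.5  -1. ] F dock [-7.8 -1.1] Fz 4.4
```

carry_out(grip=[-1,-1], slide=[[10,0,0],[10,0,0]], twist=[[0,0.015,0],[0,0.015,0]])

```text
time_s: 14.5
position: [0.4697, 0.2733, 0.0251]
tcp_rot: [[0.956, 0.293, 0.009], [0.293, -0.956, -0.002], [0.008, 0.005, -1.0]]
force: [-19.9, -7.9, 16.7]
opening: 0.005
```

```bash
python3 dk.py
```

```text
t 14.5 p [469.7 273.3  25.1] yaw 17.05 tilt [ 0.52 -0.14] F [-19.92  -7.9   16.74] op 0.4
dock xy [-62.6  -1. ] F dock [-21.4  -1.8] Fz 16.7
```

carry_out(grip=[-1,-1], slide=[[15,0,0],[15,0,0]], twist=[[0,0.02,0],[0,0.02,0]])

```text
time_s: 14.7
position: [0.4691, 0.2731, 0.0242]
tcp_rot: [[0.956, 0.295, -0.013], [0.294, -0.956, -0.012], [-0.016, 0.007, -1.0]]
force: [-22.9, -8.1, 19.7]
opening: 0.006
```

```bash
python3 dk.py
```

```text
t 14.7 p [469.1 273.1  24.2] yaw 17.12 tilt [-0.76 -0.67] F [-22.92  -8.07  19.73] op 0.6
dock xy [-63.2  -1. ] F dock [-24.3  -1.1] Fz 19.7
```

It stops at 24 N with no further travel, which fits the back stop. I'll back off, raise the arm and look.

carry_out(grip=[-1,-1,-1,-1,-1,-1,-1], slide=[[-10,0,0],[-15,0,0],[-10,0,-15],[0,0,-30],[0,0,-35],[0,0,-20],[0,0,0]], twist=[[0,0.01,0.002],[0,0,0.002],[0,0,0.002],[0,0,0],[0,0,0],[0,0,0],[0,0,0]])

```text
time_s: 15.4
position: [0.4377, 0.2646, 0.1312]
tcp_rot: [[0.957, 0.289, 0.005], [0.289, -0.957, -0.006], [0.004, 0.007, -1.0]]
force: [0.2, -0.1, -0.3]
opening: 0.006
```

```bash
python3 dk.py; python3 - <<'E'
from dock import *; from rig import bot
o=(529.3,292.3)
for n in("scene","top"):
    c=bot.capture(n); np.savez(n+"3.npz",**c); L=local(cloud(c),o,16.8)
    s=(abs(L[...,1])<12)&(L[...,2]>68)&(L[...,2]<86)&(L[...,0]<54)&(L[...,0]>-62); q=L[s]
    print(n,len(q),np.percentile(q[:,0],[0,1,99,100]).round(1),q.mean(0).round(1),np.polyfit(q[:,0],q[:,1],1).round(4))
c=np.load("top3.npz");cv2.imwrite("pics/t3.png",cv2.resize(c["color"][130:300,100:250,::-1],None,fx=3.5,fy=3.5,interpolation=cv2.INTER_CUBIC))
c=np.load("scene3.npz");cv2.imwrite("pics/s5.png",cv2.resize(c["color"][110:220,250:380,::-1],None,fx=5,fy=5,interpolation=cv2.INTER_CUBIC))
E
```

```text
t 15.4 p [437.7 264.6 131.2] yaw 16.8 tilt [ 0.31 -0.32] F [ 0.21 -0.06 -0.28] op 0.5
dock xy [-95.7  -0.1] F dock [ 0.2 -0.1] Fz -0.3
scene 191 [-51.9 -50.3  52.6  53.4] [ 1.8 -4.7 75.9] [ 0.0064 -4.7455]
top 261 [-52.6 -51.7  53.1  53.4] [ 0.5 -4.  78.4] [ 0.0111 -3.9918]
```

View pics/s5.png

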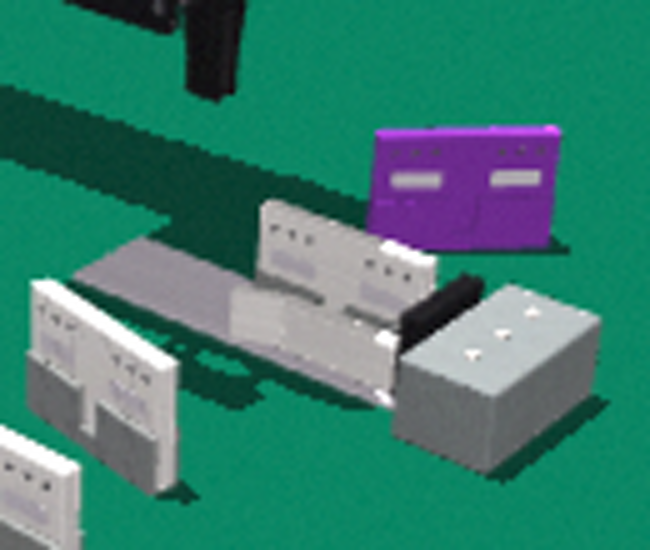

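View pics/t3.png

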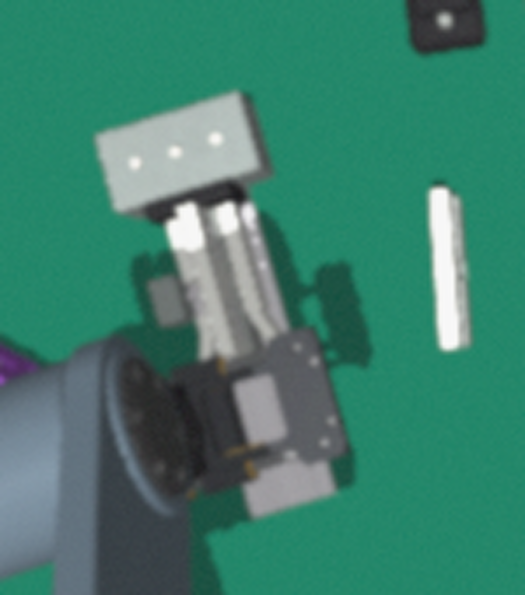

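```bash
python3 - <<'E'
from dock import *
for n,o in (("scene3",(529.3,292.3)),):
    c=np.load(n+".npz"); L=local(cloud(c),o,16.8)
    s=(abs(L[...,1]+8)<10)&(L[...,2]>43)&(L[...,2]<71)&(L[...,0]<45)&(L[...,0]>-50); q=L[s]
    print("docked tilt",np.linalg.lstsq(np.c_[q[:,0],q[:,2],np.ones(len(q))],q[:,1],rcond=None)[0].round(4),len(q))
    for o,y in(((540.9,125),4.6),((598.2,22.4),15.8)):
        L=local(cloud(c),o,y); s=(abs(L[...,1]+5)<9)&(L[...,2]>43)&(L[...,2]<71)&(L[...,0]<45)&(L[...,0]>-50); q=L[s]
        print("ref upright",np.linalg.lstsq(np.c_[q[:,0],q[:,2],np.ones(len(q))],q[:,1],rcond=None)[0].round(4),len(q))
E
python3 go.py 540.5 125 130 4.6
```

```text
docked tilt [ 2.0000e-03  2.0200e-02 -8.1708e+00] 264
ref upright [-5.6000e-03  6.0000e-04 -4.0788e+00] 211
ref upright [-0.0058  0.0093 -4.9375] 277
t 15.5 p [435.9 263.9 128.8] yaw 16.79 tilt [ 0.01 -0.43] F [ 0.53 -0.56  0.08] op 0.6
n 4 slide [[15.0, 40.8, -0.0], [17.2, 39.9, -0.1], [19.3, 39.0, -0.2], [21.3, 37.9, -0.2]] twist [0.0018, 0.0003, 0.0532]
```

The carrier rests against the stop, leaning about 0.02 rad, within the 0.08 limit. Now carrier A.

carry_out(grip=[0.2,0.2,0.2,0.2,0.2,0.2], slide=[[15,41,0],[17,40,0],[19,39,0],[21,37,0],[0,0,0],[0,0,0]], twist=[[0.002,0,0.053],[0.002,0,0.053],[0.002,0,0.053],[0.002,0,0.053],[0,0,0],[0,0,0]])

```text
time_s: 16.1
position: [0.5403, 0.1209, 0.1207]
tcp_rot: [[0.997, 0.076, -0.011], [0.076, -0.997, -0.0], [-0.011, -0.001, -1.0]]
force: [-0.4, -0.3, 0.4]
opening: 0.468
```

```bash
python3 go.py 540.5 125 42 4.6
```

```text
t 16.1 p [540.3 120.9 120.7] yaw 4.37 tilt [-0.65 -0.  ] F [-0.4  -0.25  0.41] op 40.7
n 2 slide [[0.7, -2.0, 39.4], [0.5, -2.0, 39.4]] twist [-0.0004, 0.0056, -0.002]
```

carry_out(grip=[0.2,0.2,0.2,0.2,0.2], slide=[[0,-4,10],[0,0,25],[0,0,25],[0,0,14],[0,0,0]], twist=[[0,0.008,-0.004],[0,0.004,0],[0,0,0],[0,0,0],[0,0,0]])

```text
time_s: 16.6
position: [0.5341, 0.1291, 0.0405]
tcp_rot: [[0.996, 0.086, -0.007], [0.086, -0.996, 0.001], [-0.007, -0.002, -1.0]]
force: [0.4, -0.5, 0.5]
opening: 0.598
```

```bash
python3 go.py 540.5 125 42 4.6
```

```text
t 16.6 p [534.1 129.1  40.5] yaw 4.96 tilt [-0.41  0.07] F [ 0.38 -0.46  0.47] op 52.0
n 1 slide [[6.0, 4.7, -1.5]] twist [-0.0019, 0.007, 0.0062]
```

carry_out(grip=[0.2,-1,-1,-1,-1,-1,-1,-1], slide=[[5,4,-1],[1,0,0],[0,0,0],[0,0,0],[0,0,0],[0,0,0],[0,0,0],[0,0,0]], twist=[[-0.001,0.007,0.006],[0,0,0],[0,0,0],[0,0,0],[0,0,0],[0,0,0],[0,0,0],[0,0,0]])

```text
time_s: 17.4
position: [0.5411, 0.1273, 0.0441]
tcp_rot: [[0.997, 0.083, 0.004], [0.083, -0.997, 0.001], [0.004, -0.001, -1.0]]
force: [0.2, -0.1, -1.7]
opening: 0.135
```

```bash
python3 go.py 540.5 125 42 4.6
```

```text
t 17.4 p [541.1 127.3  44.1] yaw 4.76 tilt [0.22 0.06] F [ 0.21 -0.13 -1.66] op 11.7
n 1 slide [[-0.8, 2.2, 2.1]] twist [-0.0008, -0.004, 0.0027]
```

Gripped. I'll lift and weigh it.

carry_out(grip=[-1,-1,-1,-1,-1,-1], slide=[[0,0,-10],[0,0,-30],[0,0,-40],[0,0,-25],[0,0,0],[0,0,0]], twist=[[0,0,0],[0,0,0],[0,0,0],[0,0,0],[0,0,0],[0,0,0]])

```text
time_s: 18.0
position: [0.5393, 0.1269, 0.1534]
tcp_rot: [[0.997, 0.083, 0.0], [0.083, -0.997, 0.001], [0.0, -0.001, -1.0]]
force: [-0.5, 0.4, -1.2]
opening: 0.133
```

```bash
python3 w.py; python3 - <<'E'
import numpy as np
a=np.radians(10.9); 
for y in(-50,50): print(y,(np.array([569.8,-297])+y*np.array([-np.sin(a),np.cos(a)])).round(1))
E
python3 go.py 579.3 -346 150 10.9 12
```

```text
F [-0.3  -0.03 -1.09] sd [0.48 0.44 0.5 ] M [0.04  0.009 0.003] tau [ 2.000e-02 -4.089e+01 -1.407e+01  4.000e-02 -6.000e-02 -0.000e+00]
-50 [ 579.3 -346.1]
50 [ 560.3 -247.9]
t 18.4 p [539.  126.9 152. ] yaw 4.73 tilt [-0.14  0.06] F [-1.   -0.1  -0.81] op 11.7
n 12 slide [[0.1, 39.6, 0.1], [-0.3, 39.6, 0.1], [-0.6, 39.5, 0.1], [-1.0, 39.5, 0.1], [-1.3, 39.5, 0.1], [-1.7, 39.5, 0.1], [-2.0, 39.5, 0.1], [-2.4, 39.5, 0.2], [-2.7, 39.5, 0.2], [-3.1, 39.4, 0.2], [-3.5, 39.4, 0.2], [-3.8, 39.4, 0.2]] twist [-0.0001, 0.0002, -0.009]
```

A weighs 1.1 N, so it is empty. I'll carry it to the far side of the tote.

carry_out(grip=[-1,-1,-1,-1,-1,-1,-1,-1,-1,-1,-1,-1], slide=[[0,20,0],[0,40,0],[-1,42,0],[-1,42,0],[-1,42,0],[-2,42,0],[-2,42,0],[-2,42,0],[-3,42,0],[-3,42,0],[-3,30,0],[0,0,0]], twist=[[0,0,-0.009],[0,0,-0.009],[0,0,-0.009],[0,0,-0.009],[0,0,-0.009],[0,0,-0.009],[0,0,-0.009],[0,0,-0.009],[0,0,-0.009],[0,0,-0.009],[0,0,-0.009],[0,0,0]])

```text
time_s: 19.6
position: [0.578, -0.314, 0.1435]
tcp_rot: [[0.982, 0.189, -0.009], [0.189, -0.982, 0.003], [-0.008, -0.004, -1.0]]
force: [-0.2, -0.1, -1.2]
opening: 0.139
```

```bash
python3 go.py 579.3 -346 100 10.9
```

```text
t 19.6 p [ 578.  -314.   143.5] yaw 10.89 tilt [-0.49  0.16] F [-0.23 -0.1  -1.21] op 12.1
n 2 slide [[-2.2, 15.9, 21.7], [-2.3, 15.9, 21.7]] twist [-0.0022, 0.004, -0.0001]
```

carry_out(grip=[-1,-1,-1,-1,-1,-1,-1], slide=[[-2,16,5],[-2,14,10],[0,0,20],[0,0,22],[0,0,18],[0,0,8],[0,0,0]], twist=[[-0.002,0.004,0],[0,0.004,0],[0,0,0],[0,0,0],[0,0,0],[0,0,0],[0,0,0]])

```text
time_s: 20.3
position: [0.5781, -0.3446, 0.0518]
tcp_rot: [[0.982, 0.191, -0.004], [0.191, -0.982, 0.007], [-0.003, -0.007, -1.0]]
force: [-0.3, 0.7, -0.4]
opening: 0.135
```

```bash
python3 go.py 579.3 -346 50 10.9
```

```text
t 20.3 p [ 578.1 -344.6   51.8] yaw 11.0 tilt [-0.23  0.38] F [-0.32  0.66 -0.4 ] op 11.8
n 1 slide [[0.9, 1.6, 1.8]] twist [-0.0073, 0.0027, 0.0018]
```

carry_out(grip=[-1,-1,-1], slide=[[0,0,2],[0,0,1.5],[0,0,0]], twist=[[-0.007,0.003,0],[0,0,0],[0,0,0]])

```text
time_s: 20.6
position: [0.5787, -0.3448, 0.0498]
tcp_rot: [[0.981, 0.192, 0.002], [0.192, -0.981, -0.002], [0.001, 0.002, -1.0]]
force: [0.5, 0.1, -0.7]
opening: 0.134
```

```bash
python3 w.py; python3 go.py 579.3 -346 50 10.9
```

```text
F [-0.06 -0.33 -0.97] sd [0.52 0.32 0.36] M [-0.005  0.006 -0.004] tau [ 1.000e-02 -5.151e+01 -1.365e+01  6.000e-02 -2.000e-02 -0.000e+00]
t 21.0 p [ 578.4 -344.7   49.1] yaw 11.07 tilt [ 0.05 -0.05] F [-0.35 -0.26 -0.23] op 11.9
n 1 slide [[0.6, 1.4, -0.9]] twist [0.001, -0.0006, 0.0029]
```

carry_out(grip=[-1,-1,-1], slide=[[0,0,1],[0,0,1],[0,0,0]], twist=[[0,0,0],[0,0,0],[0,0,0]])

```text
time_s: 21.3
position: [0.5785, -0.345, 0.0493]
tcp_rot: [[0.981, 0.192, 0.001], [0.192, -0.981, -0.001], [0.001, 0.001, -1.0]]
force: [-1.2, 0.1, -0.6]
opening: 0.133
```

```bash
python3 w.py; python3 go.py 579.3 -346 50 10.9
```

```text
F [-0.59 -0.07  1.21] sd [0.36 0.19 0.66] M [ 0.021 -0.005  0.006] tau [  0.23 -50.33 -13.33   0.1   -0.06   0.  ]
t 21.7 p [ 578.5 -345.1   49. ] yaw 11.06 tilt [ 0.05 -0.07] F [-1.17  0.03  1.32] op 11.9
n 1 slide [[0.6, 1.0, -1.0]] twist [0.0014, -0.0007, 0.0029]
```

On the tote floor. I'll release it and go up.

carry_out(grip=[-0.4,-0.4,-0.4,-0.4,-0.4,-0.4,-0.4,-0.4,-0.4], slide=[[0,0,0],[0,0,0],[0,0,0],[0,0,0],[0,0,-8],[0,0,-20],[0,0,-35],[0,0,-30],[0,0,0]], twist=[[0,0,0],[0,0,0],[0,0,0],[0,0,0],[0,0,0],[0,0,0],[0,0,0],[0,0,0],[0,0,0]])

```text
time_s: 22.6
position: [0.5778, -0.3442, 0.1445]
tcp_rot: [[0.981, 0.192, -0.002], [0.192, -0.981, 0.002], [-0.002, -0.002, -1.0]]
force: [0.5, -0.0, 0.1]
opening: 0.299
```

```bash
python3 go.py 598 22.4 130 15.8; python3 - <<'E'
from rig import bot; import cv2
s=bot.capture("scene"); 
cv2.imwrite("pics/s6.png",cv2.resize(s["color"][:,:,::-1],(800,600),interpolation=cv2.INTER_CUBIC))
E
```

```text
t 22.6 p [ 577.8 -344.2  144.5] yaw 11.07 tilt [-0.11  0.09] F [ 0.49 -0.03  0.11] op 26.0
n 9 slide [[10.0, -39.5, 1.7], [10.4, -39.5, 1.7], [10.7, -39.4, 1.7], [11.1, -39.3, 1.6], [11.5, -39.2, 1.6], [11.8, -39.0, 1.6], [12.2, -38.9, 1.6], [12.5, -38.8, 1.6], [12.9, -38.7, 1.6]] twist [-0.0002, 0.0002, -0.0092]
```

View pics/s6.png

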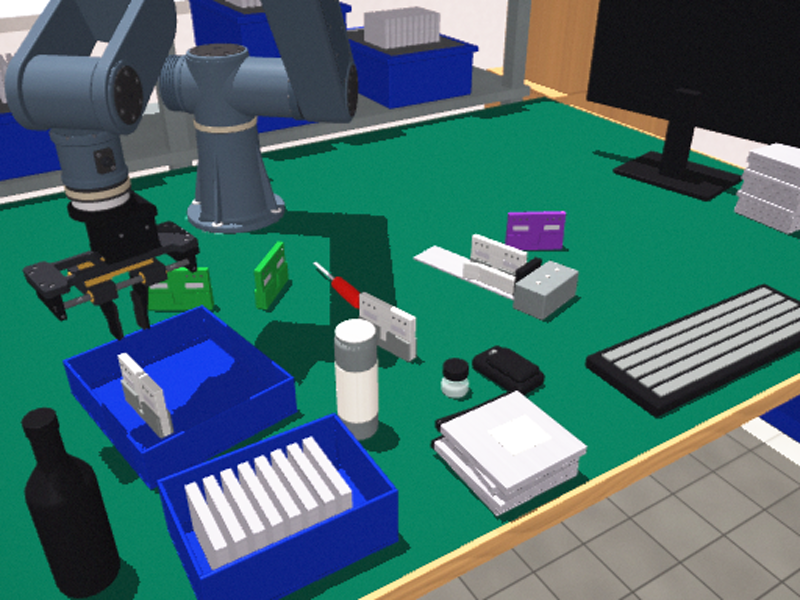

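A stands upright in the tote at (148,395) and the docked carrier is at (497,255). Now carrier B at (387,325).

carry_out(grip=[0.1,0.1,0.1,0.1,0.1,0.1,0.1,0.1,0.1,0.1], slide=[[10,-39,0],[10,-39,0],[11,-39,0],[11,-39,0],[11,-39,0],[12,-39,0],[12,-39,0],[12,-38,0],[8,-25,0],[0,0,0]], twist=[[0,0,-0.009],[0,0,-0.009],[0,0,-0.009],[0,0,-0.009],[0,0,-0.009],[0,0,-0.009],[0,0,-0.009],[0,0,-0.009],[0,0,-0.009],[0,0,0]])

```text
time_s: 23.65
position: [0.5888, 0.0182, 0.134]
tcp_rot: [[0.963, 0.268, -0.021], [0.269, -0.963, 0.008], [-0.018, -0.013, -1.0]]
force: [-0.6, -0.4, -0.7]
opening: 0.549
```

```bash
python3 go.py 598 22.4 100 15.8
```

```text
t 23.65 p [588.8  18.2 134. ] yaw 15.58 tilt [-1.19  0.44] F [-0.57 -0.37 -0.68] op 47.8
n 1 slide [[10.6, -1.1, 33.8]] twist [-0.0131, 0.0179, -0.004]
```

carry_out(grip=[0.1,0.1,0.1,0.1,0.1], slide=[[6,-1,10],[4,0,20],[0,0,25],[0,0,20],[0,0,0]], twist=[[-0.012,0.018,-0.004],[0,0,0],[0,0,0],[0,0,0],[0,0,0]])

```text
time_s: 24.15
position: [0.596, 0.0204, 0.0538]
tcp_rot: [[0.962, 0.274, -0.004], [0.274, -0.962, -0.001], [-0.004, -0.001, -1.0]]
force: [-0.2, -0.1, 0.4]
opening: 0.549
```

```bash
python3 go.py 598 22.4 42 15.8
```

```text
t 24.15 p [596.   20.4  53.8] yaw 15.9 tilt [-0.24 -0.03] F [-0.16 -0.07  0.37] op 47.7
n 1 slide [[2.5, -1.4, 11.7]] twist [-0.0006, 0.0042, 0.0017]
```

carry_out(grip=[0.1,-1,-1,-1,-1,-1,-1,-1], slide=[[2.5,-1.5,11],[0,0,0],[0,0,0],[0,0,0],[0,0,0],[0,0,0],[0,0,0],[0,0,0]], twist=[[0,0.004,0.002],[0,0,0],[0,0,0],[0,0,0],[0,0,0],[0,0,0],[0,0,0],[0,0,0]])

```text
time_s: 24.95
position: [0.5999, 0.0207, 0.0448]
tcp_rot: [[0.963, 0.27, 0.004], [0.27, -0.963, -0.0], [0.004, 0.002, -1.0]]
force: [0.1, -0.4, -0.8]
opening: 0.138
```

```bash
python3 go.py 598 22.4 42 15.8
```

```text
t 24.95 p [599.9  20.7  44.8] yaw 15.67 tilt [ 0.25 -0.02] F [ 0.13 -0.35 -0.84] op 12.0
n 1 slide [[-1.4, -2.2, 2.8]] twist [0.0016, -0.0041, -0.0023]
```

carry_out(grip=[-1,-1,-1,-1,-1,-1], slide=[[0,0,-10],[0,0,-30],[0,0,-40],[0,0,-20],[0,0,0],[0,0,0]], twist=[[0,-0.004,0],[0,0,0],[0,0,0],[0,0,0],[0,0,0],[0,0,0]])

```text
time_s: 25.55
position: [0.5991, 0.0211, 0.1496]
tcp_rot: [[0.963, 0.27, -0.002], [0.27, -0.963, -0.002], [-0.003, 0.001, -1.0]]
force: [-0.3, -0.5, -0.6]
opening: 0.133
```

```bash
python3 w.py; python3 go.py 560.3 -248 145 10.9 7
```

```text
F [-0.05 -0.01 -0.64] sd [0.27 0.43 0.59] M [-0.005 -0.001  0.005] tau [ 2.000e-02 -4.446e+01 -1.505e+01  5.000e-02 -3.000e-02 -0.000e+00]
t 25.95 p [598.6  21.1 148.1] yaw 15.68 tilt [-0.28 -0.06] F [-0.46 -0.23 -0.05] op 12.0
n 7 slide [[-15.7, 35.5, 0.5], [-15.2, 35.7, 0.5], [-14.8, 35.9, 0.5], [-14.4, 36.1, 0.5], [-13.9, 36.2, 0.5], [-13.5, 36.4, 0.5], [-13.1, 36.6, 0.5]] twist [-0.0, 0.0007, 0.0119]
```

B weighs about 0.6 N, so it is empty, which agrees with C being the loaded one. I'll carry it to the near side of the tote.

carry_out(grip=[-1,-1,-1,-1,-1,-1,-1,-1,-1], slide=[[-8,18,0],[-15,36,0],[-15,36,0],[-15,36,0],[-14,36,0],[-14,36,0],[-13,36,0],[-6,18,0],[0,0,0]], twist=[[0,0.003,0.012],[0,0.002,0.012],[0,0,0.012],[0,0,0.012],[0,0,0.012],[0,0,0.012],[0,0,0.012],[0,0,0],[0,0,0]])

```text
time_s: 26.85
position: [0.5578, -0.2561, 0.1434]
tcp_rot: [[0.982, 0.189, -0.003], [0.189, -0.982, 0.002], [-0.003, -0.002, -1.0]]
force: [1.3, -0.4, -0.9]
opening: 0.139
```

```bash
python3 go.py 560.3 -248 120 10.9 2
```

```text
t 26.85 p [ 557.8 -256.1  143.4] yaw 10.89 tilt [-0.2  0.1] F [ 1.31 -0.44 -0.88] op 12.1
n 2 slide [[2.0, -3.7, 11.7], [2.0, -3.7, 11.7]] twist [-0.0012, 0.0015, -0.0001]
```

carry_out(grip=[-1,-1,-1,-1,-1,-1,-1], slide=[[2,-4,10],[2,-3,15],[0,0,20],[0,0,20],[0,0,16],[0,0,7],[0,0,0]], twist=[[-0.001,0.003,0],[0,0,0],[0,0,0],[0,0,0],[0,0,0],[0,0,0],[0,0,0]])

```text
time_s: 27.55
position: [0.5605, -0.2363, 0.0489]
tcp_rot: [[0.98, 0.197, -0.003], [0.197, -0.98, 0.006], [-0.002, -0.007, -1.0]]
force: [-1.9, -3.5, 5.8]
opening: 0.13
```

```bash
python3 go.py 560.3 -248 50 10.9
```

```text
t 27.55 p [ 560.5 -236.3   48.9] yaw 11.35 tilt [-0.2   0.37] F [-1.93 -3.51  5.76] op 11.3
n 1 slide [[-2.5, 11.5, -1.2]] twist [-0.007, 0.0021, 0.0079]
```

It is pressing the tote floor slightly. I'll ease up 1 mm, then release.

carry_out(grip=[-1,-1], slide=[[0,0,-1],[0,0,0]], twist=[[-0.005,0,0],[0,0,0]])

```text
time_s: 27.75
position: [0.5609, -0.2343, 0.0501]
tcp_rot: [[0.98, 0.199, -0.002], [0.199, -0.98, 0.002], [-0.002, -0.002, -1.0]]
force: [-0.9, -0.7, -1.3]
opening: 0.136
```

```bash
python3 w.py; python3 go.py
```

```text
F [ 0.03  0.12 -0.75] sd [0.59 0.54 0.25] M [ 0.01  -0.011 -0.001] tau [ 7.000e-02 -4.697e+01 -1.148e+01  6.000e-02 -2.000e-02  0.000e+00]
t 28.15 p [ 560.7 -235.5   49.9] yaw 11.4 tilt [-0.13  0.09] F [ 0.39  0.44 -0.75] op 11.9
```

It now hangs about 1 mm above the floor. I'll lower it 1 mm and release.

carry_out(grip=[-1,-1,-0.4,-0.4,-0.4,-0.4,-0.4,-0.4,-0.4,-0.4,-0.4], slide=[[0,0,1],[0,0,0.5],[0,0,0],[0,0,0],[0,0,0],[0,0,0],[0,0,-8],[0,0,-20],[0,0,-35],[0,0,-40],[0,0,0]], twist=[[0,0,0],[0,0,0],[0,0,0],[0,0,0],[0,0,0],[0,0,0],[0,0,0],[0,0,0],[0,0,0],[0,0,0],[0,0,0]])

```text
time_s: 29.25
position: [0.5609, -0.236, 0.1555]
tcp_rot: [[0.98, 0.197, -0.004], [0.197, -0.98, 0.003], [-0.003, -0.003, -1.0]]
force: [1.1, 0.5, -0.7]
opening: 0.297
```

```bash
python3 go.py 440 -430 200 10 6; python3 - <<'E'
from rig import bot; import cv2,numpy as np
for n in("scene","top"):
    s=bot.capture(n); np.savez(n+"4.npz",**s)
    cv2.imwrite(f"pics/{n}4.png",cv2.resize(s["color"][:,:,::-1],(800,600),interpolation=cv2.INTER_CUBIC))
E
```

```text
t 29.25 p [ 560.9 -236.   155.5] yaw 11.34 tilt [-0.2   0.15] F [ 1.14  0.49 -0.73] op 25.8
n 6 slide [[-26.1, 27.7, -7.4], [-26.0, 27.8, -7.4], [-25.9, 27.9, -7.4], [-25.8, 28.0, -7.4], [-25.7, 28.1, -7.4], [-25.6, 28.2, -7.4]] twist [-0.0005, 0.0005, 0.0039]
```

View pics/scene4.png

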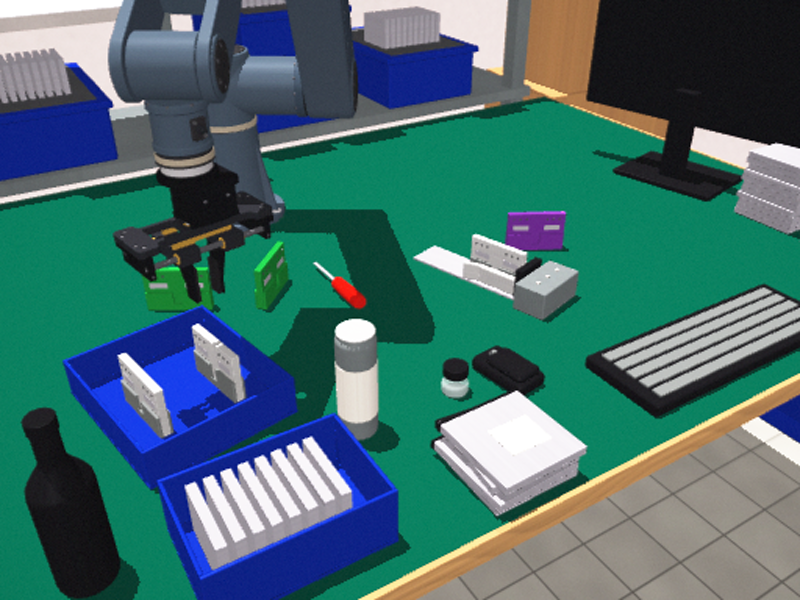

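View pics/top4.png

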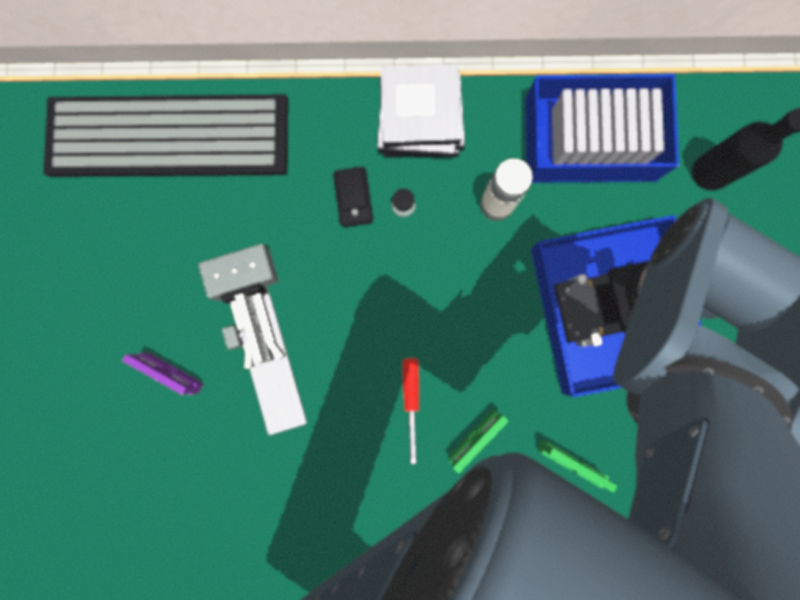

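Both empties stand in the tote at (145,395) and (218,362), and the bystanders have not moved. Now a close check of the docked carrier, which is in clear view.

```bash
python3 - <<'E'
from dock import *
c=np.load("top4.npz"); L=local(cloud(c),(529.3,292.3),16.8)
s=(abs(L[...,1])<14)&(L[...,2]>66)&(L[...,2]<90)&(L[...,0]<60)&(L[...,0]>-70); q=L[s]
r=cv2.minAreaRect(q[:,:2].astype(np.float32)); print(len(q),np.percentile(q[:,0],[0,1,99,100]).round(1),np.round(r[0],1),np.round(r[1],1),q.mean(0).round(1),np.polyfit(q[:,0],q[:,1],1).round(4))
s=(abs(L[...,1])<26)&(L[...,2]>53)&(L[...,2]<66)&(L[...,0]<70)&(L[...,0]>45); print("stop",np.percentile(L[...,0][s],[0,2,10,50,90]).round(1),L[...,2][s].mean())
im=c["color"][150:245,120:200,::-1]
cv2.imwrite("pics/d4.png",cv2.resize(im,None,fx=6.2,fy=6.2,interpolation=cv2.INTER_CUBIC))
# synthetic: expected carrier centre if rails walls as earlier
for b in range(-50,56,10):
    y=np.sort(L[...,1][(abs(L[...,0]-b)<5)&(abs(L[...,1])<34)&(L[...,2]>28)&(L[...,2]<42)]); print(b,y.round(0).astype(int).tolist())
E
```

```text
278 [-52.6 -51.6  55.7  56.5] [ 2.  -3.2] [109.2  12.5] [ 1.2 -4.1 77.9] [ 0.0083 -4.0776]
stop [46.6 53.1 57.5 63.3 68.8] 60.275653160477745
-50 [-33, -31, -31, -30, -29, -28, -28, -27, -27, -26, -25, -24, -22, -14, -13, -13, -12, -12, -11, -11, -11, -9, -9, -3, -3, 20, 22, 22, 23, 23, 24, 24, 25, 26, 26, 28, 28, 29, 30]
-40 [-29, -28, -27, -27, -26, -26, -25, -25, -24, -23, -23, -23, -21, -21, -19, -14, -13, -13, -13, -12, -12, -11, -10, -10, -8, 17, 17, 18, 18, 18, 19, 21, 21, 21, 21, 22, 23, 24, 24, 25]
-30 [-25, -24, -23, -23, -22, -22, -21, -20, -20, -18, -18, -17, -17, -17, -13, -13, -13, -12, -12, -12, -11, -10, -10, -10, -9, -9, 15, 15, 16, 17, 17, 17, 18, 18, 19, 21, 21, 21, 23]
-20 [-25, -25, -25, -23, -23, -22, -22, -21, -20, -20, -19, -19, -18, -16, -16, -15, -14, -14, -14, -13, -13, -12, -12, -12, -10, -10, -9, -9, -8, 15, 16, 16, 16, 18, 18, 19, 20, 20, 20, 21, 23]
-10 [-25, -25, -24, -24, -23, -23, -22, -21, -20, -19, -18, -18, -17, -17, -17, -16, -15, -14, -14, -13, -13, -12, -12, -10, -10, -9, -8, 17, 18, 18, 29, 29, 29, 30, 30, 30, 31, 31, 32, 32, 33, 33]
0 [-25, -
[... 528 characters left out ...]
, -11, -11, -10, -9, -9, -9, -8, 14, 15, 16, 17, 17, 19, 20, 20, 21, 21, 22, 23, 23, 25, 29, 30, 31, 32, 34]
30 [-25, -24, -24, -23, -23, -23, -22, -20, -19, -19, -18, -17, -17, -16, -15, -15, -15, -14, -13, -13, -13, -13, -12, -10, -8, -8, 16, 17, 17, 18, 19, 19, 20, 20, 21, 22, 22, 23, 24, 24]
40 [-25, -24, -24, -23, -23, -22, -21, -20, -20, -20, -18, -18, -18, -17, -17, -16, -16, -15, -14, -13, -12, -12, -12, -11, -11, -11, -9, -8, -8, 15, 15, 17, 17, 18, 18, 19, 20, 20, 21, 21, 23, 23, 23]
50 [-25, -25, -24, -23, -23, -22, -21, -21, -20, -20, -20, -18, -18, -18, -17, -16, -15, -14, -13, -12, -12, -12, -12, -11, -10, -10, -9, -8, 15, 16, 17, 17, 17, 18, 19, 20, 21, 21, 22, 22, 24, 24, 25]
```

View pics/d4.png

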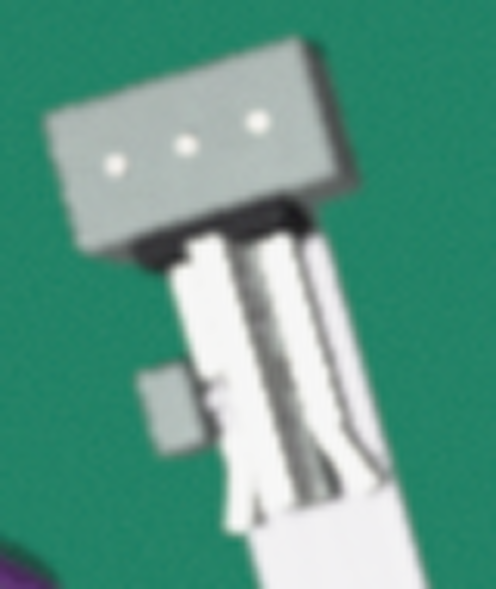

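The carrier's front end, at about 56 mm, is flush with the stop face at about 56–57 mm in the same frame. Its yaw error is under 0.01 rad, and the gripper is clear of everything. Handing in.

```bash
python3 -c "
from rig import bot; print(bot.hand_in())"
```

```text
the job is handed in; nothing more can be done
None
```

The job was handed in at about 29 s of the 72 s allowed. I believe every goal was met, but no verdict comes back.

**What I did**
- **Weighing:** I lifted each carrier and read the wrist force. C read 3.7 N (loaded), A 1.1 N and B about 0.6 N (both empty).
- **Docking:** I set C in the dock channel. I then pushed it from behind with closed fingers, past the plunger, until it stopped at 24 N with no further travel.
- **Empties:** I set A and B down upright on the tote floor and released them.

**Last checks**
- **Position:** C's front end is flush with the back stop, within about 1 mm of camera accuracy. Its yaw is off by less than 0.01 rad.
- **Lean:** C leans about 0.02 rad towards the -y wall, measured before I moved A and B. The limit is 0.08.
- **Plunger:** I couldn't see it or read its joint. I infer that it snapped in from C being fully home.
- **Rest of the bench:** Both empties stand in the tote, the bystanders look unmoved in the images, and the gripper was well clear when I handed in.

**What went wrong on the way**
- **First slide-in:** C tipped nose-down and dug into the floor plate, so I lifted and levelled it before going on.
- **First push:** The first push from behind stalled because the wrist gave way. Larger steps with a tilt correction fixed that.
- **Placing B:** B pressed the tote floor with about 6 N and landed roughly 12 mm off the spot I planned, still well inside the tote.

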